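# Chuck the nut-driver bit in the bench driver

### The arm

A 6-joint arm with a two-finger parallel gripper is mounted at the origin on the work surface. World frame = base frame: x ahead of the robot, y to its left, z up, the work surface at z = 0. Lengths are in m, angles in rad, forces in N, time in s.
With the tool pointing down it reaches from about 0.325 to 0.775 m from the base axis. Payload 5.5 kg.
Tool frame: the origin (TCP) lies midway between the tips of the shut fingers; the grasp point (between the pads) lies 19 mm behind it; z points along the fingers, y is the direction in which the jaws open and shut (so a half turn about z gives the same grasp; the last joint's range is limited). The gripper opens to 88 mm and grips with 3 to 60 N. Pads are 20 mm wide; open, the fingers measure 115 mm over their backs; the gripper's body (75 mm by 178 mm) begins 61 mm behind the grasp point.
Start: joints at [1.102, 0.091, 1.231, -0, 1.82, -0.057], TCP at [0.24, 0.55, 0.223] pointing down, gripper open.
Joint ranges: [-2.87, 2.87], [-0.86, 2.18], [0.17, 2.46], [-1.51, 4.65], [0.06, 2.69], [-2.65, 2.65]. Speed limits (rad/s): [2.57, 2.57, 3.01, 3.14, 3.14, 3.14].

### API

Orientations are given as a unit quaternion [x, y, z, w].
In Python, from workcell import status, cams, order gives the robot as it stands.
- The arm moves only by the tool step_arm, never from a script. Its argument "targets" is one flat list of numbers, 5 for each row, row after row: the shift along the tool's x, y, z in cm, then the turn about the tool's z in rad, then the opening, from 0 (shut) to 1 (fully open). In form: [x, y, z, spin, hand, x, y, z, spin, hand, ...]. A call has exactly 8 rows; each row shifts and turns the commanded pose from where the row before left it, along the tool's axes as they then stand; what a row does not reach is not made up. A row lasts 1/12 s, in which the tool goes at most 41.7 mm and 7.16 degrees, less where a joint would pass 70% of its speed; a pose out of reach is approached as far as the arm can. A call is refused whole if a number of a shift passes 4.17 or a number of a turn 0.125, either way. A call with a gripper value outside its range is refused whole. The fingers move at their own pace and stop on an object; the grip force is fixed at half the most. Time passes only in rows, so rows that do not move let the fingers close, or fill a call up. It gives the time, the measured TCP pose, the force and the opening at its end, in the units of the state.
- status.sense(): the state, without advancing time (a new reading comes with each control period).
- cams.snapshot(name): name is "side" or "top" or "wrist"; returns a dict with "image" (400x640x3 uint8, red, green, blue), "vertical_fov" (degrees; the focal length in pixels is half the picture's height over the tangent of half this angle, whatever the lens; pixels are square), "cx", "cy" (the principal point, pixels), "rvec" (rotation vector, rad) and "tvec" (3), from world to camera coordinates, as OpenCV has them; the wrist camera has in their place "tool_from_camera" (4x4, takes a point from camera to tool coordinates, whose origin is the TCP and whose axes are the flange's). Camera axes: x right, y down, z forward; pixel columns grow to the right and rows downward; lengths in m; the calibration is good to about 2 mm. A picture is of the moment at which its call begins: read the wrist's pose just before it. There is no depth.
- order.hand_in(): hands the job in, once; it reports no verdict.
The state is a dict: "time_s": time; "qpos": joint angles; "qvel": joint speeds; "tau": joint torques, N m; "eef_pos": TCP position; "tcp_rot": TCP orientation; "contact_force": force on the tool from outside, world axes, zero at the start; "wrist_torque": the same for the moment, N m; "finger_gap": finger opening in m.
Only numpy, scipy, OpenCV 4.12 (cv2) and the standard library are available. Lean on these libraries where they do the work, as an engineer would, in place of code of your own. Each camera call takes 0.05 s, during which the arm holds its last target.

### The job

Fit the nut-driver bit (the one with the six-sided head) in the upright bench driver. Lift the guard slide off the chuck and drop it into the rail's other notch, stand the bit shank-down in the open chuck and let go, then turn the sleeve clockwise (seen from above) until all three jaws hold the bit firmly. Leave the other bits in their stand, do not push the other things on the bench about, and finish with everything released.

Things in the scene. Friction and masses are not known exactly. Their poses are not given: they have to be found in the camera images.
- station: Fixed bench driver on a grey plate 12 mm thick, local x -45..85, y -55..125 mm. Origin: on the table under the vertical chuck axis, z up. Driver body up to 56 mm across below z 45 mm, chuck sleeve above it. Notched rail along +y at x 54..70, y -33..113, z up to 78. Black switch box at x -21..13, y -74..-48, z up to 88. Around the sleeve all else fixed is 47 mm or more from the axis.
- chuck_mouth (a point): Point on the chuck axis level with the tops of the three jaws, 89 mm above the table; 25 mm above the chuck's inner floor, on which the bit stands (floor at 64 mm).
- sleeve_grip (a point): Point on the chuck axis at a good gripping height of the sleeve, 73 mm above the table. The sleeve is a vertical round ring 42 mm across, z 47 to 87 mm; it turns about the vertical axis.
- sleeve (a joint): Turn of the chuck sleeve, rad: grows clockwise seen from above and moves all three jaws inward, 1.8 mm each per rad. 0: fully open (18 mm circle). The jaws meet the 10 mm shank at about 2.2; then the turn stiffens and the grip grows; firm (15 N a jaw) at 2.5; turned further it springs back to about 2.55 when let go. Else friction (0.12 N m) keeps it where it is left. Starts at 0 to 0.6.
- jaw0: One of the three chuck jaws, a steel block 10 (radial) x 7 x 24 mm that slides radially; its local x points outward. Origin on the chuck axis (sleeve at 0), 65 mm above the table, moving inward past it as the jaw closes.
- jaw1: One of the three chuck jaws, a steel block 10 (radial) x 7 x 24 mm that slides radially; its local x points outward. Origin on the chuck axis (sleeve at 0), 65 mm above the table, moving inward past it as the jaw closes.
- jaw2: One of the three chuck jaws, a steel block 10 (radial) x 7 x 24 mm that slides radially; its local x points outward. Origin on the chuck axis (sleeve at 0), 65 mm above the table, moving inward past it as the jaw closes.
- guard_tab (a point): Centre of the upright tab of the loose guard slide (150 g): 10 mm thick (local y, along the rail), 22 wide (x), 22 tall. Below it a saddle 28 x 34 x 13 mm with 20 mm cheeks straddles the rail (2 mm play a side), its tongue 9 mm long, 11 deep in the notch. A thin arm to local -x, just under the tab, ends in a disc 42 mm across at x -62 over the chuck. Clear of the notch when lifted 12 mm.
- notch_over_chuck (a point): Middle of the notch beside the chuck, at rail-top level, where the guard starts. A notch is a slot across the 16 mm thick rail, 14 mm wide along it and 14 mm deep. Seated, the guard's tab centre is 27 mm above this point.
- notch_far (a point): Middle of the rail's other notch, at the level of the rail top, 80 mm along the rail (station +y). Seated there, the guard's tab centre is 27 mm above this point.
- nut_bit_mid (a point): Middle of the loose steel nut-driver bit, 45 mm long, 35 g, upright in the stand: round shank 10 mm across, 27 mm long, bevelled foot; above it a six-sided head 18 mm tall, 14 mm across flats (flats face local x and every 60 degrees from it), dark round recess in its top. This point is 22.5 mm above the foot and below the top; the head starts 4.5 mm above it.
- cone_bit_mid (a point): Same point (22.5 mm above the foot) of another bit: same shank, round stepped head at most 15 mm across ending in a cone, 50 mm long. To be left in the stand.
- blade_bit_mid (a point): Same point of a third bit: same shank, flat blade 14 x 4 mm above a 12 mm collar, 49 mm long. To be left in the stand.
- stand: Black bit stand, fixed, 165 (local x) x 50 x 30 mm; origin at the centre of its underside. Three square holes 11.5 mm wide and 24 mm deep in a row along local x, at -50, 0 and 50 mm; which bit is in which varies. The heads start 3 mm above the stand's top.
- screw_jar: Bystander: small clear open jar of screws, 42 mm across, 42 mm tall; loose; origin under its centre.
- heatsink: Bystander: finned aluminium block 42 x 42 x 28 mm; loose; origin under its centre.
- hard_drive: Bystander: bare hard drive 100 x 147 x 24 mm; loose; origin under its centre.
- card: Bystander: expansion card 105 x 250 x 28 mm; loose; origin under its centre.
- screwdriver: Bystander: black-handled screwdriver, 210 mm long, lying; loose; origin under its centre (screwdriver and brush: along local x).
- brush: Bystander: flat brush, 190 mm long, lying; loose; origin under its centre (screwdriver and brush: along local x).
- memory_stick: Bystander: green memory module 133 x 30 x 5 mm, lying flat; loose; origin under its centre.
Mind the look-alikes: they are no part of the job. What is shaped like the station but purple or yellow is not meant.

How it is judged:
By the outcome, as a careful person would: the job done as asked, in the order asked, and still so for the second after the job is handed in, with the robot touching nothing.
It also fails if it takes over 64 s, if anything falls off the work surface, if the arm or the gripper's body presses on something with over 40 N, if the wrist force passes 120 N, or if a joint passes its speed limit or range.

## Working session

There is one attempt and no reset: what is moved stays moved. The work goes in short steps, Python scripts to look and compute and a tool call to move; the robot and the scene stay as the last step left them, time stands still between calls to the robot, and variables do not carry over. Pictures are saved under pics/ and viewed, and the job is handed in when it is done.

Besides the shell and the picture viewer there is one more tool, called as name(argument=value, ...) on one line, values as JSON. step_arm: Moves the arm, as the interface text tells. Its arguments: {"type":"object","properties":{"targets":{"type":"array","items":{"type":"number"}}},"required":["targets"]}

```bash
ls; mkdir -p pics; python3 - <<'E'
from workcell import status,cams
import cv2,numpy as np
print(status.sense())
for n in ["side","top","wrist"]:
    s=cams.snapshot(n); cv2.imwrite(f"pics/{n}0.png",s["image"][:,:,::-1])
    print(n,{k:(np.round(v,4).tolist() if not np.isscalar(v) else v) for k,v in s.items() if k!="image"})
E
```

```text
pics
{'time_s': 0.0, 'qpos': array([ 1.10229724e+00,  9.18469365e-02,  1.23185073e+00, -2.96252578e-05,
        1.81981650e+00, -5.66914688e-02]), 'qvel': array([-1.99657233e-04, -1.46244459e-04, -5.80282484e-04,  6.27850654e-04,
       -2.42561542e-04, -7.35040099e-05]), 'tau': array([-2.36848327e-04, -4.46463668e+01, -4.06432772e+01,  6.96478318e-02,
        2.96564098e-02, -1.23532609e-04]), 'eef_pos': array([0.24003214, 0.54957203, 0.22153388]), 'tcp_rot': array([ 2.04455426e-01,  9.78875404e-01, -9.31548257e-04, -2.35533474e-04]), 'contact_force': array([ 0.20784311, -0.32749824, -0.20213626]), 'wrist_torque': array([-0.03527589,  0.05718255,  0.01663466]), 'finger_gap': 0.0880775154839625}
side {'vertical_fov': 45.29319098045796, 'cx': 317.31916939719366, 'cy': 194.49234302313278, 'rvec': [2.1184, -0.2801, 0.137], 'tvec': [-0.5522, 0.1103, 1.6703]}
top {'vertical_fov': 42.652558617088914, 'cx': 320.11609723002425, 'cy': 197.68921879884653, 'rvec': [2.1416, -2.1344, 0.1573], 'tvec': [-0.0973, 0.54, 1.6659]}
wrist {'vertical_fov': 67.53991122454653, 'cx': 320.336508376406, 'cy': 200.16720169688378, 'tool_from_camera': [[-0.0, -0.9701, -0.2426, 0.0662], [1.0, -0.0004, 0.0014, -0.0003], [-0.0014, -0.2426, 0.9701, -0.1625], [0.0, 0.0, 0.0, 1.0]]}
```

View pics/side0.png

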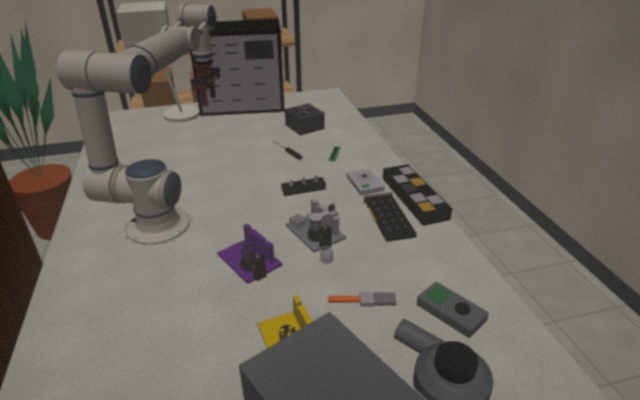

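View pics/top0.png

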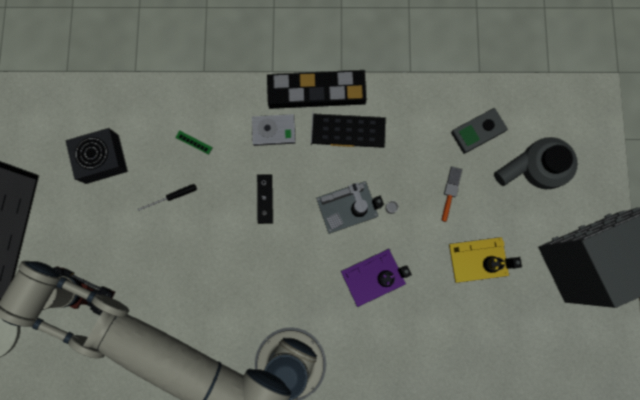

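View pics/wrist0.png

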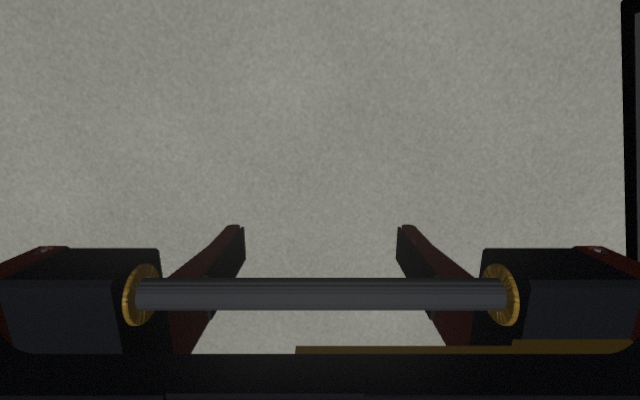

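The top view shows the grey station at about (348,207), its guard arm and disc at (360,205), its switch box at (377,202), and the stand at (264,199). The purple and yellow look-alikes are at (373,277) and (480,260).

```bash
cat > h.py <<'E'
from workcell import status,cams
import cv2,numpy as np
from scipy.spatial.transform import Rotation as R
def K(s):
    h=s["image"].shape[0]; f=h/2/np.tan(np.radians(s["vertical_fov"]/2))
    return np.array([[f,0,s["cx"]],[0,f,s["cy"]],[0,0,1]])
def ext(s,st=None):
    "camera pose: R_wc, origin"
    if "rvec" in s:
        r=cv2.Rodrigues(np.array(s["rvec"]))[0]; return r.T,-r.T@np.array(s["tvec"])
    T=np.array(s["tool_from_camera"]); Rt=R.from_quat(st["tcp_rot"]).as_matrix()
    return Rt@T[:3,:3], Rt@T[:3,3]+st["eef_pos"]
def ray(s,px,z,st=None):
    Rw,o=ext(s,st); d=(Rw@np.linalg.inv(K(s))@np.c_[np.atleast_2d(px),np.ones(len(np.atleast_2d(px)))].T).T
    return o+d*((z-o[2])/d[:,2])[:,None]
def proj(s,P,st=None):
    Rw,o=ext(s,st); p=(K(s)@Rw.T@(np.atleast_2d(P)-o).T).T
    return p[:,:2]/p[:,2:]
def snap(n):
    st=status.sense(); return cams.snapshot(n),st
def save(im,name,crop=None,k=1):
    if crop: im=im[crop[1]:crop[3],crop[0]:crop[2]]
    cv2.imwrite("pics/"+name,cv2.resize(im[:,:,::-1],None,fx=k,fy=k,interpolation=cv2.INTER_CUBIC))
def yaw(st): # world yaw of tool x and y
    m=R.from_quat(st["tcp_rot"]).as_matrix(); return m
E
python3 - <<'E'
from h import *
s,st=snap("top"); save(s["image"],"top1.png",(240,160,420,270),4.4)
print("robot base px",proj(s,[[0,0,0],[.5,0,0],[.5,.2,0]]))
print("stand ctr",ray(s,[[264.5,199]],.03), "plate",ray(s,[[348,207]],.012),"disc",ray(s,[[360,205]],.09))
s,st=snap("side"); save(s["image"],"side1.png",(260,150,420,270),4.9)
E
```

```text
robot base px [[290.19432222 363.75456982]
 [292.08272657 211.19777339]
 [233.36177209 211.0219949 ]]
stand ctr [[0.53713443 0.09124091 0.03      ]] plate [[ 0.51333082 -0.18963449  0.012     ]] disc [[ 0.50928951 -0.22467062  0.09      ]]
```

View pics/top1.png

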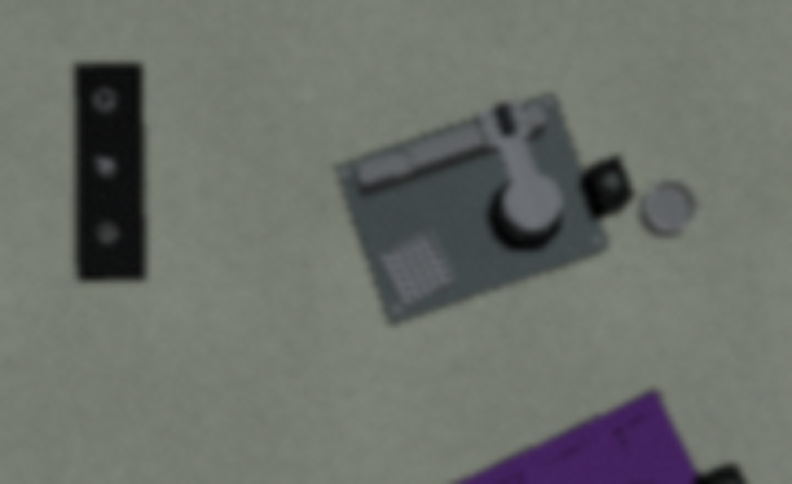

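View pics/side1.png

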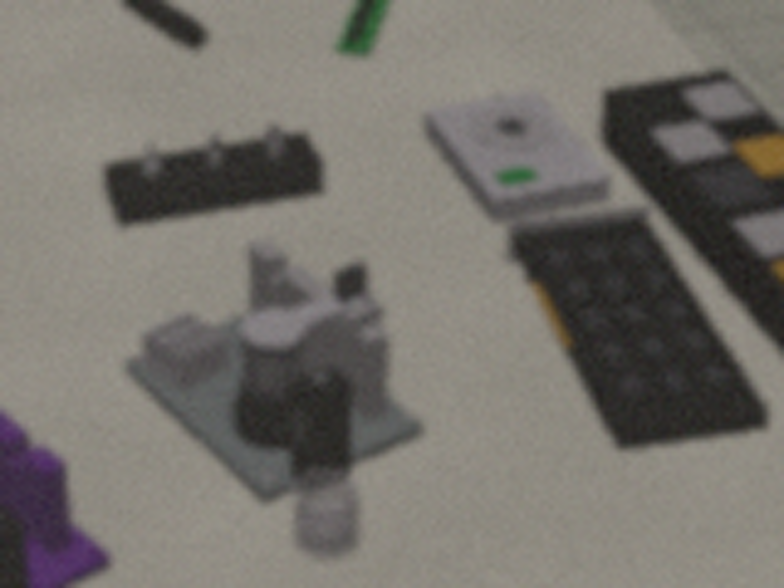

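Plate corners and the stand outline can be read from the top view; I'll get initial poses from masks.

```bash
python3 - <<'E'
from h import *
s,st=snap("top")
c=np.array([[338,165],[555,95],[607,243],[390,323]])/4.4+[240,160]
w=ray(s,c,.012); L=np.array([[85,125],[85,-55],[-45,-55],[-45,125]])/1000
print(np.round(w,4), np.linalg.norm(np.diff(w,axis=0),axis=1))
a=L-L.mean(0); b=w[:,:2]-w[:,:2].mean(0)
th=np.arctan2((a[:,0]*b[:,1]-a[:,1]*b[:,0]).sum(),(a*b).sum())
Rm=np.array([[np.cos(th),-np.sin(th)],[np.sin(th),np.cos(th)]]); t=w[:,:2].mean(0)-Rm@L.mean(0)
print("yaw",th,"origin",t,"resid",w[:,:2]-(L@Rm.T+t))
print("notch",Rm@[.062,0]+t,"far",Rm@[.062,.08]+t)
g=s["image"].max(2); m=np.zeros_like(g); m[165:235,248:285]=(g[165:235,248:285]<60)*255
r=cv2.minAreaRect(max(cv2.findContours(m,0,1)[0],key=cv2.contourArea)); print(r)
bx=ray(s,cv2.boxPoints(r),.03); print(bx.mean(0),np.linalg.norm(np.diff(bx,axis=0),axis=1))
for p in [(105,99),(106,166),(108,233)]: print(ray(s,[np.array(p)/4.4+[240,160]],.045))
m=yaw(st); print(m)
E
```

```text
[[ 0.5455 -0.0841  0.012 ]
 [ 0.6008 -0.2518  0.012 ]
 [ 0.4856 -0.2904  0.012 ]
 [ 0.4238 -0.1243  0.012 ]] [0.17655679 0.12149048 0.17726125]
yaw 0.33217980767201766 origin [ 0.50644598 -0.22725303] resid [[-0.00051022 -0.00271548]
 [-0.00391145 -0.00022913]
 [ 0.00380816  0.00350002]
 [ 0.00061352 -0.00055542]]
notch [ 0.56505668 -0.20703455] far [ 0.53896832 -0.13140785]
((264.28436279296875, 198.88531494140625), (48.12942123413086, 14.871960639953613), 88.26429748535156)
[0.53811787 0.09200418 0.03      ] [0.05029381 0.16351998 0.04956459]
[[0.59064368 0.09275733 0.045     ]]
[[0.53913081 0.09093165 0.045     ]]
[[0.48809405 0.08836934 0.045     ]]
[[-9.16408362e-01  4.00244331e-01 -4.36336837e-04]
 [ 4.00244563e-01  9.16407978e-01 -8.41293325e-04]
 [ 6.31396750e-05 -9.45609685e-04 -9.99999551e-01]]
```

```bash
cat >> h.py <<'E'
def tooly(st):
    m=yaw(st); return np.arctan2(m[1,1],m[0,1])
def plan(target,ty,calls,st=None,n0=0,start=None):
    """straight path to TCP target with tool-y world angle ty (tool down), ends smooth; print rows"""
    st=st or status.sense(); p0,a0=start if start is not None else (st["eef_pos"],tooly(st)); n=8*calls-1
    d=(ty-a0) if ty is not None else 0
    for i in range(1):
        p=np.array(p0,float);a=a0;out=[]
        for k in range(n):
            # re-aim each row from the rounded state
            rem=n-k; v=(np.array(target)-p)/rem; da=((ty-a) if ty is not None else 0)/rem
            y=np.array([np.cos(a),np.sin(a),0]); x=np.array([-y[1],y[0],0])*-1; x=np.cross(y,[0,0,-1.])
            r=np.round([v@x*100,v@y*100,-v[2]*100],1 if rem>2 else 2); sp=round(-da,2 if rem>2 else 3)
            p=p+(x*r[0]+y*r[1]+np.array([0,0,-1])*r[2])/100; a-=sp; out.append([*r,sp])
    print("end",np.round(p,4),round(a,4)); 
    for c in range(calls): print([[float(q) for q in r] for r in out[8*c:8*c+8]])
def err(target,ty):
    st=status.sense(); m=yaw(st); e=m.T@(np.array(target)-st["eef_pos"])
    da=-(ty-tooly(st)); print("t",round(st["time_s"],2),"pos",np.round(st["eef_pos"],4),"shift tool cm",np.round(e*100,2),"spin",round((da+np.pi)%(2*np.pi)-np.pi,3),"q6",round(st["qpos"][5],2),"gap",round(st["finger_gap"],4),"F",np.round(st["contact_force"],1))
E
python3 - <<'E'
from h import *
plan([.42,-.07,.25],-1.239,3)
E
```

```text
end [ 0.42 -0.07  0.25] -1.239
[[-1.8, -2.2, -0.1, 0.1], [-2.0, -2.0, -0.1, 0.1], [-2.2, -1.8, -0.1, 0.1], [-2.4, -1.5, -0.1, 0.1], [-2.5, -1.3, -0.1, 0.11], [-2.6, -1.0, -0.1, 0.1], [-2.7, -0.7, -0.1, 0.11], [-2.8, -0.4, -0.1, 0.1]]
[[-2.8, -0.2, -0.1, 0.11], [-2.8, 0.1, -0.1, 0.1], [-2.8, 0.4, -0.1, 0.11], [-2.7, 0.7, -0.1, 0.1], [-2.6, 1.0, -0.1, 0.11], [-2.5, 1.3, -0.1, 0.1], [-2.3, 1.5, -0.2, 0.11], [-2.2, 1.8, -0.1, 0.1]]
[[-2.0, 2.0, -0.2, 0.11], [-1.7, 2.2, -0.1, 0.1], [-1.5, 2.3, -0.2, 0.11], [-1.3, 2.5, -0.1, 0.1], [-1.0, 2.6, -0.2, 0.11], [-0.69, 2.71, -0.14, 0.104], [-0.41, 2.77, -0.13, 0.104]]
```

step_arm(targets=[-1.8,-2.2,-0.1,0.1,1,-2.0,-2.0,-0.1,0.1,1,-2.2,-1.8,-0.1,0.1,1,-2.4,-1.5,-0.1,0.1,1,-2.5,-1.3,-0.1,0.11,1,-2.6,-1.0,-0.1,0.1,1,-2.7,-0.7,-0.1,0.11,1,-2.8,-0.4,-0.1,0.1,1])

```text
time_s: 0.97
eef_pos: [0.3035, 0.332, 0.2307]
tcp_rot: [0.58, 0.815, 0.0, 0.0]
contact_force: [-0.1, -0.4, 0.7]
finger_gap: 0.0878
```

step_arm(targets=[-2.8,-0.2,-0.1,0.11,1,-2.8,0.1,-0.1,0.1,1,-2.8,0.4,-0.1,0.11,1,-2.7,0.7,-0.1,0.1,1,-2.6,1.0,-0.1,0.11,1,-2.5,1.3,-0.1,0.1,1,-2.3,1.5,-0.2,0.11,1,-2.2,1.8,-0.1,0.1,1])

```text
time_s: 1.63
eef_pos: [0.365, 0.1165, 0.24]
tcp_rot: [0.862, 0.508, 0.0, 0.0]
contact_force: [0.2, -0.1, 0.2]
finger_gap: 0.0875
```

step_arm(targets=[-2.0,2.0,-0.2,0.11,1,-1.7,2.2,-0.1,0.1,1,-1.5,2.3,-0.2,0.11,1,-1.3,2.5,-0.1,0.1,1,-1.0,2.6,-0.2,0.11,1,-0.7,2.7,-0.1,0.1,1,-0.4,2.8,-0.1,0.1,1,0,0,0,0,1])

```text
time_s: 2.3
eef_pos: [0.4207, -0.0737, 0.2491]
tcp_rot: [0.986, 0.165, -0.0, 0.001]
contact_force: [0.7, -0.4, -1.1]
finger_gap: 0.088
```

```bash
python3 - <<'E'
from h import *
err([.42,-.07,.25],-1.239)
s,st=snap("wrist"); save(s["image"],"w1.png",None,1.25)
print(proj(s,[[.506,-.227,.089],[.537,.091,.045]],st))
E
```

```text
t 2.3 pos [ 0.4207 -0.0737  0.2491] shift tool cm [ 0.05 -0.38 -0.09] spin -0.001 q6 0.99 gap 0.088 F [ 0.7 -0.4 -1.1]
[[481.18144516 158.61510576]
 [213.99390712  34.37725357]]
```

View pics/w1.png

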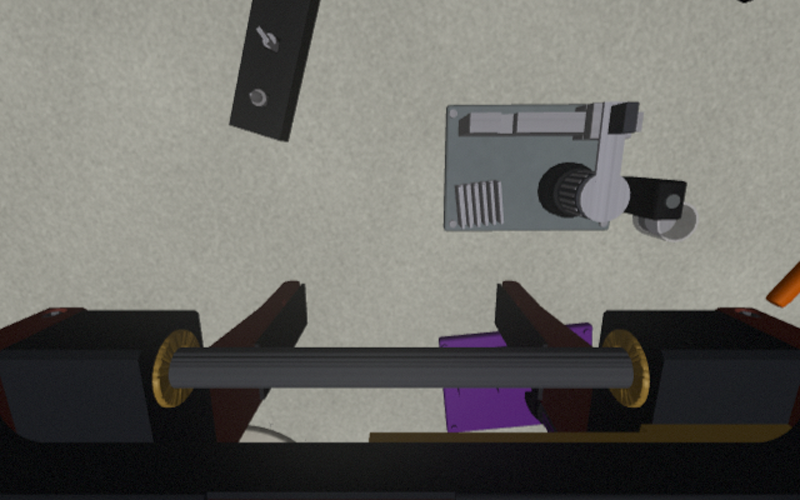

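The station is upright in the wrist view (plate corner at (446,106) of the 1.25x picture). The blade bit is the middle one at (266,40), and the nearest bit is at (258,97). I'll go closer over the guard.

```bash
python3 - <<'E'
from h import *
x=np.array([.945,.326,0])
plan(np.array([.565,-.207,.2])-.06*x,-1.239,1)
E
```

```text
end [ 0.5083 -0.2266  0.2   ] -1.2389
[[0.5, 2.5, 0.7, 0.0], [0.5, 2.5, 0.7, 0.0], [0.4, 2.5, 0.7, 0.0], [0.5, 2.5, 0.7, 0.0], [0.4, 2.5, 0.7, 0.0], [0.45, 2.5, 0.71, 0.002], [0.46, 2.51, 0.71, 0.002]]
```

step_arm(targets=[0.5,2.5,0.7,0,1,0.5,2.5,0.7,0,1,0.4,2.5,0.7,0,1,0.5,2.5,0.7,0,1,0.4,2.5,0.7,0,1,0.5,2.5,0.7,0,1,0.5,2.5,0.7,0,1,0,0,0,0,1])

```text
time_s: 3.02
eef_pos: [0.5102, -0.2255, 0.1975]
tcp_rot: [0.986, 0.169, -0.002, -0.001]
contact_force: [-0.0, -0.5, -0.9]
finger_gap: 0.0877
```

```bash
python3 - <<'E'
from h import *
err([.508,-.2266,.2],-1.239)
s,st=snap("wrist"); save(s["image"],"w2.png",None,1.25)
np.save("w2.npy",s["image"])
E
```

```text
t 3.02 pos [ 0.5102 -0.2255  0.1975] shift tool cm [-0.24  0.03 -0.25] spin 0.008 q6 0.75 gap 0.0877 F [-0.  -0.5 -0.9]
```

View pics/w2.png

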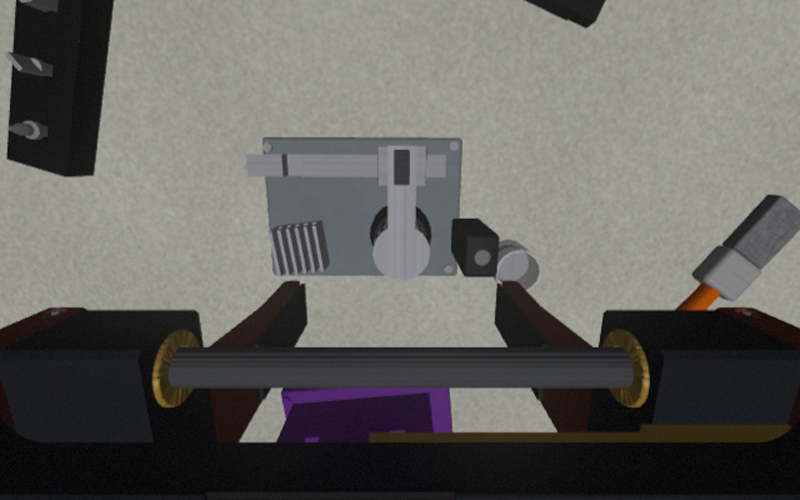

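The nearest bit is a cone at (30,130) and the middle one is the blade, so the nut bit is in the hole farthest from the robot. The tab shows as a dark rectangle at (402,167) and the plate's upper corners are at (263,138) and (462,139).

```bash
python3 - <<'E'
from h import *
s,st=snap("wrist"); im=s["image"]; save(im,"w2c.png",(190,100,390,240),4)
g=im.max(2); m=np.zeros_like(g); m[115:153,310:335]=(g[115:153,310:335]<80)*255
c=max(cv2.findContours(m,0,1)[0],key=cv2.contourArea); r=cv2.minAreaRect(c); print(r)
b=ray(s,cv2.boxPoints(r),.116,st); print(np.round(b,4),np.linalg.norm(np.diff(b,axis=0),axis=1))
print("centre z.116",b.mean(0))
# expected corners for initial station estimate
E
```

```text
((323.0, 133.0), (26.0, 12.0), 90.0)
[[ 0.5743 -0.1978  0.116 ]
 [ 0.5774 -0.2067  0.116 ]
 [ 0.5584 -0.2136  0.116 ]
 [ 0.5551 -0.2045  0.116 ]] [0.00949304 0.02028521 0.0096921 ]
centre z.116 [ 0.56629644 -0.20565942  0.116     ]
```

View pics/w2c.png

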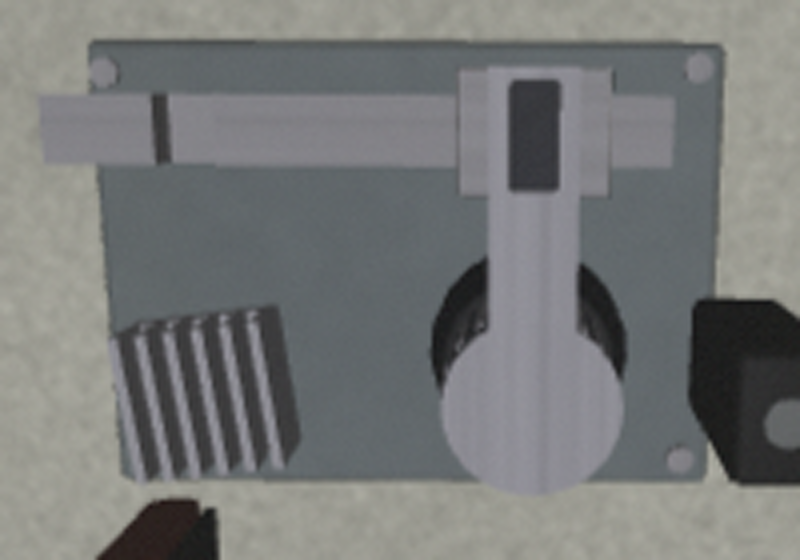

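```bash
python3 - <<'E'
from h import *
s,st=snap("wrist")
f=lambda p,z: ray(s,np.atleast_2d(p)/4+[190-.0,100-.0],z,st)[:,:2]
print("z-height",st["eef_pos"],tooly(st))
pl=f([[90,42],[722,45],[705,480],[124,482]],.012); print("plate",pl,np.linalg.norm(np.diff(pl,axis=0),axis=1))
L=np.array([[85,125],[85,-55],[-45,-55],[-45,125]])/1000
def fit(L,w):
    a=L-L.mean(0); b=w-w.mean(0); th=np.arctan2((a[:,0]*b[:,1]-a[:,1]*b[:,0]).sum(),(a*b).sum())
    Rm=np.array([[np.cos(th),-np.sin(th)],[np.sin(th),np.cos(th)]]); t=w.mean(0)-Rm@L.mean(0); return th,Rm,t
th,Rm,t=fit(L,pl); print("plate fit",th,t,(pl-L@Rm.T-t)*1000)
for n,p,z,l in [("tab",[535,135],.116,(62,0)),("railL",[40,130],.078,(62,113)),("railR",[673,131],.078,(62,-33)),("notchL",[152,130],.078,(62,87)),("notchR",[215,130],.078,(62,73)),("disc",[532,403],.094,(0,0))]:
    w=f(p,z)[0]; print(n,w,"local mm",np.round(Rm.T@(w-t)*1000,1),"expect",l)
E
```

```text
z-height [ 0.50954715 -0.22320318  0.19985805] -1.2298727964142584
plate [[ 0.54579873 -0.08090772]
 [ 0.60437738 -0.24852537]
 [ 0.48371326 -0.29134469]
 [ 0.4232449  -0.12339613]] [0.17755882 0.12803642 0.1785025 ]
plate fit 0.3396861501323879 [ 0.50708807 -0.22570737] [[ 0.21651473 -1.37900558]
 [-1.17925003  0.71801441]
 [ 0.72833823  1.21354966]
 [ 0.23439706 -0.55255848]]
tab [ 0.56600179 -0.20564809] local mm [62.2 -0.7] expect (62, 0)
railL [ 0.52776596 -0.0976221 ] local mm [ 62.2 113.9] expect (62, 113)
railR [ 0.57666816 -0.23611031] local mm [ 62.1 -33. ] expect (62, -33)
notchL [ 0.53646805 -0.1221456 ] local mm [62.2 87.9] expect (62, 87)
notchR [ 0.54136065 -0.13593353] local mm [62.2 73.2] expect (62, 73)
disc [ 0.50826774 -0.22575465] local mm [ 1.1 -0.4] expect (0, 0)
```

Measured rail, notch and tab agree with the given sizes to about 1 mm: station yaw is 0.340 and its origin is (0.5072,-0.2255). Next, the tab grasp.

```bash
python3 - <<'E'
from h import *
err([.5662,-.2055,.0950],-1.2313)
E
```

```text
t 3.17 pos [ 0.5096 -0.2228  0.2008] shift tool cm [ 5.91  0.27 10.58] spin 0.002 q6 0.76 gap 0.0884 F [-0.1  0.9  0.2]
```

step_arm(targets=[2.0,0.1,1.0,0,0.4,2.0,0.1,1.5,0,0.4,1.9,0.1,1.5,0,0.4,0,0,2.0,0,0.4,0,0,2.0,0,0.4,0,0,1.5,0,0.4,0,0,0,0,0.4,0,0,0,0,0.4])

```text
time_s: 3.83
eef_pos: [0.5659, -0.2058, 0.1061]
tcp_rot: [0.985, 0.17, -0.0, -0.0]
contact_force: [0.1, -0.0, 0.7]
finger_gap: 0.0381
```

```bash
python3 - <<'E'
from h import *
err([.5662,-.2055,.0950],-1.2313)
s,st=snap("wrist"); save(s["image"],"w3.png",None,1.25)
err([.5662,-.2055,.0950],-1.2313)
E
```

```text
t 3.83 pos [ 0.5659 -0.2058  0.1061] shift tool cm [ 0.04 -0.02  1.11] spin 0.002 q6 0.82 gap 0.0381 F [ 0.1 -0.   0.7]
t 3.88 pos [ 0.5666 -0.2064  0.1074] shift tool cm [-0.01 -0.1   1.24] spin 0.002 q6 0.82 gap 0.036 F [ 0.7  0.1 -0.2]
```

View pics/w3.png

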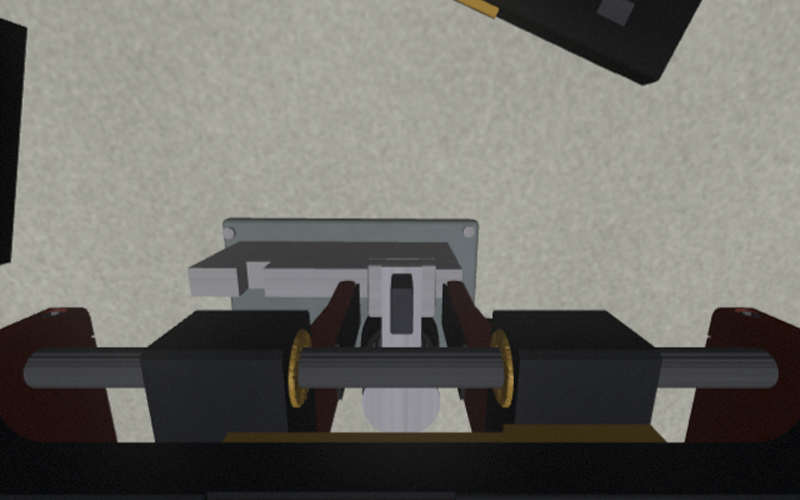

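The tab (402,303) sits centred between the fingers; I lower and grip.

step_arm(targets=[0,0,0.6,0,0.4,0,0,0.5,0,0.4,0,0,0,0,0.4,0,0,0,0,0,0,0,0,0,0,0,0,0,0,0,0,0,0,0,0,0,0,0,0,0])

```text
time_s: 4.55
eef_pos: [0.5664, -0.2072, 0.0949]
tcp_rot: [0.986, 0.169, 0.0, -0.0]
contact_force: [-0.1, 0.7, 0.6]
finger_gap: 0.0095
```

```bash
python3 - <<'E'
from h import *
err([.5662,-.2055,.0950],-1.2313)
E
```

```text
t 4.55 pos [ 0.5664 -0.2072  0.0949] shift tool cm [ 0.04 -0.17 -0.01] spin 0.0 q6 0.82 gap 0.0095 F [-0.1  0.7  0.6]
```

step_arm(targets=[0,0,-0.5,0,0,0,0,-0.8,0,0,0,0,-0.9,0,0,0,0,-0.8,0,0,0,-1.0,0,0,0,0,-2.0,0,0,0,0,-2.0,0,0,0,0,-1.9,0,0,0])

```text
time_s: 5.22
eef_pos: [0.5428, -0.1409, 0.1248]
tcp_rot: [0.986, 0.169, 0.0, -0.0]
contact_force: [0.2, 1.5, -1.3]
finger_gap: 0.0096
```

step_arm(targets=[0,-1.0,0,0,0,0,0,0,0,0,0,0,0,0,0,0,0,0,0,0,0,0,0,0,0,0,0,0,0,0,0,0,0,0,0,0,0,0,0,0])

```text
time_s: 5.88
eef_pos: [0.54, -0.1332, 0.1245]
tcp_rot: [0.986, 0.169, -0.0, -0.0]
contact_force: [0.4, 0.5, -2.5]
finger_gap: 0.0097
```

```bash
python3 - <<'E'
from h import *
err([.5390,-.1294,.0950],-1.2313)
s,st=snap("wrist"); save(s["image"],"w4.png",None,1.25)
err([.5390,-.1294,.0950],-1.2313)
s,st=snap("side"); save(s["image"],"side4.png",(260,150,420,270),4.9)
err([.5390,-.1294,.0950],-1.2313)
E
```

```text
t 5.88 pos [ 0.54   -0.1332  0.1245] shift tool cm [ 0.03 -0.39  2.95] spin -0.0 q6 0.93 gap 0.0097 F [ 0.4  0.5 -2.5]
t 5.93 pos [ 0.54   -0.1331  0.1245] shift tool cm [ 0.03 -0.38  2.95] spin -0.0 q6 0.93 gap 0.0098 F [ 0.6  0.5 -2.5]
t 5.98 pos [ 0.54   -0.133   0.1245] shift tool cm [ 0.03 -0.37  2.95] spin -0.0 q6 0.93 gap 0.0097 F [ 0.4  0.7 -2.3]
```

View pics/w4.png

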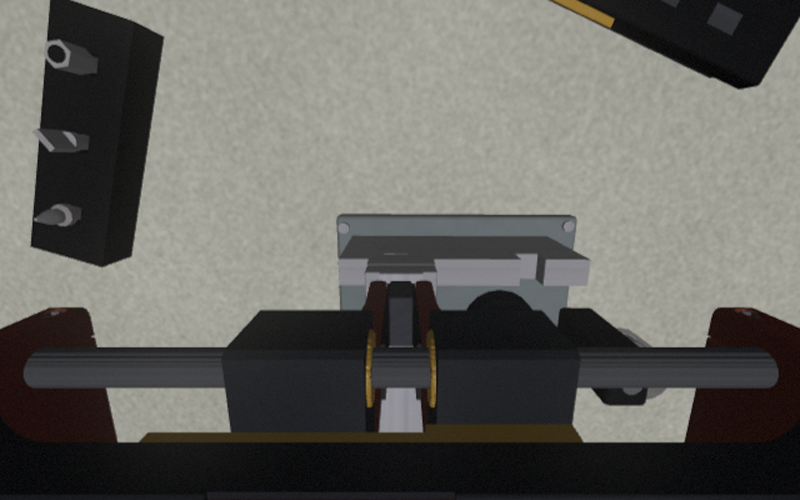

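View pics/side4.png

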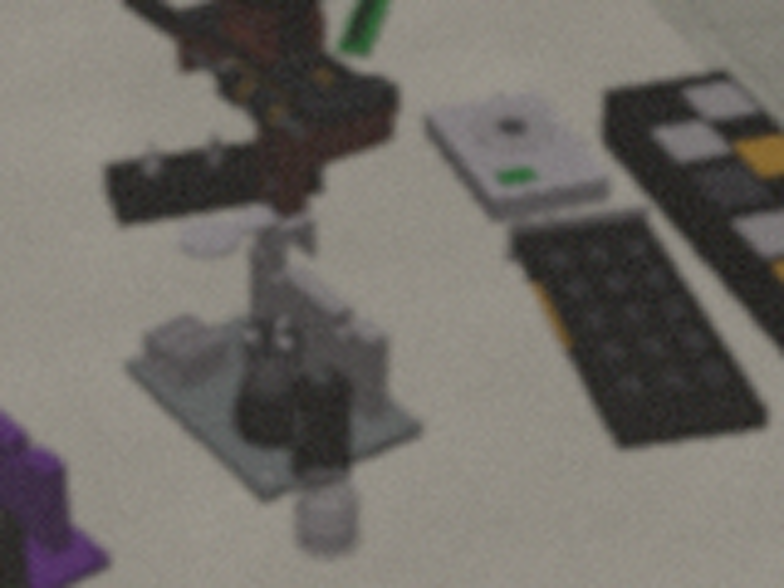

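The wrist view confirms the nut bit (hex with dark recess) at (60,55), in the far hole. The guard is lifted clear of the rail; I shift it the last 4 mm and lower it.

step_arm(targets=[0,-0.4,0,0,0,0,0,0.6,0,0,0,0,0.6,0,0,0,0,0.5,0,0,0,0,0.4,0,0,0,0,0.4,0,0,0,0,0.3,0,0,0,0,0,0,0])

```text
time_s: 6.65
eef_pos: [0.5382, -0.1288, 0.0956]
tcp_rot: [0.986, 0.169, -0.001, -0.0]
contact_force: [-0.2, 1.2, -1.4]
finger_gap: 0.01
```

```bash
python3 - <<'E'
from h import *
err([.5390,-.1294,.0950],-1.2313)
s,st=snap("wrist"); save(s["image"],"w5.png",(200,150,480,330),2.8)
err([.5390,-.1294,.0950],-1.2313)
E
```

```text
t 6.65 pos [ 0.5382 -0.1288  0.0956] shift tool cm [0.06 0.08 0.06] spin 0.0 q6 0.93 gap 0.01 F [-0.2  1.2 -1.4]
t 6.7 pos [ 0.5384 -0.1289  0.0961] shift tool cm [0.04 0.06 0.11] spin 0.0 q6 0.93 gap 0.0097 F [ 0.   0.4 -1.6]
```

View pics/w5.png

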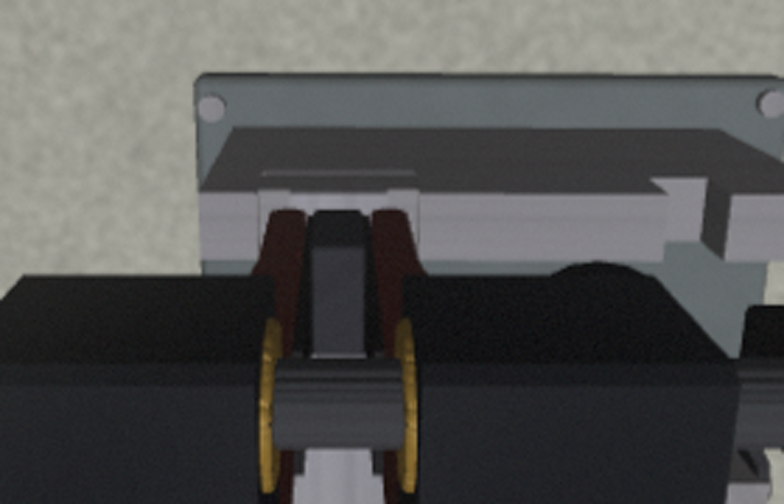

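The guard straddles the rail at its seated height (saddle top edge at about (338,175)). I release it and rise.

step_arm(targets=[0,0,0.1,0,0,0,0,0,0,0.35,0,0,0,0,0.35,0,0,0,0,0.35,0,0,-2.0,0,0.35,0,0,-3.0,0,0.35,0,0,-3.0,0,0.35,0,0,-2.0,0,0.35])

```text
time_s: 7.37
eef_pos: [0.5392, -0.1292, 0.1992]
tcp_rot: [0.986, 0.169, 0.002, 0.001]
contact_force: [-0.3, -0.7, -0.1]
finger_gap: 0.0309
```

```bash
python3 - <<'E'
from h import *
err([.5390,-.1294,.0950],-1.2313)
s,st=snap("wrist"); save(s["image"],"w6.png",None,1.25)
print("tab exp", proj(s,[[.539,-.1294,.116]],st)*1.25)
E
```

```text
t 7.37 pos [ 0.5392 -0.1292  0.1992] shift tool cm [-6.000e-02 -1.000e-02  1.042e+01] spin 0.0 q6 0.93 gap 0.0309 F [-0.3 -0.7 -0.1]
tab exp [[400.75622024 257.02429037]]
```

View pics/w6.png

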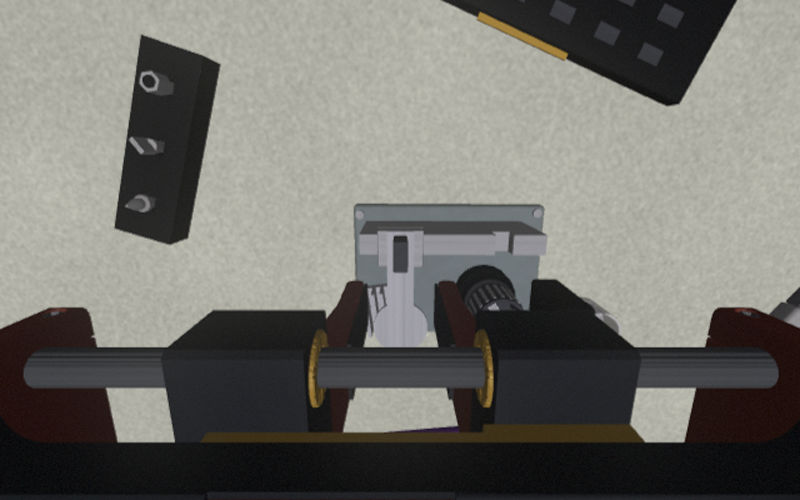

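The guard stands seated in the far notch (tab at (400,253), expected (401,257)), and the chuck is open at (487,290). Next I move to the stand for a close view of the nut bit at (150,82).

```bash
python3 - <<'E'
from h import *
plan([.525,.085,.17],-1.45,1)
E
```

```text
end [0.525 0.085 0.17 ] -1.45
[[0.8, -3.0, 0.5, 0.03], [0.7, -3.0, 0.5, 0.03], [0.6, -3.0, 0.5, 0.03], [0.6, -3.0, 0.5, 0.03], [0.5, -3.0, 0.4, 0.03], [0.35, -3.06, 0.47, 0.034], [0.25, -3.07, 0.48, 0.035]]
```

step_arm(targets=[0.8,-3.0,0.5,0.03,0.5,0.7,-3.0,0.5,0.03,0.5,0.6,-3.0,0.5,0.03,0.5,0.6,-3.0,0.5,0.03,0.5,0.5,-3.0,0.4,0.03,0.5,0.3,-3.1,0.5,0.03,0.5,0.2,-3.1,0.5,0.04,0.5,0,0,0,0,0.5])

```text
time_s: 8.08
eef_pos: [0.5209, 0.0907, 0.1605]
tcp_rot: [0.998, 0.061, -0.001, -0.001]
contact_force: [-0.3, -0.1, 0.2]
finger_gap: 0.0441
```

step_arm(targets=[0,0,0,0,0.5,0,0,0,0,0.5,0,0,0,0,0.5,0,0,0,0,0.5,0,0,0,0,0.5,0,0,0,0,0.5,0,0,0,0,0.5,0,0,0,0,0.5])

```text
time_s: 8.75
eef_pos: [0.5221, 0.0857, 0.1617]
tcp_rot: [0.998, 0.06, 0.0, 0.0]
contact_force: [1.1, -1.1, -1.3]
finger_gap: 0.044
```

```bash
python3 - <<'E'
from h import *
err([.525,.085,.17],-1.45)
s,st=snap("wrist"); save(s["image"],"w7.png",None,1.25)
p=proj(s,[[.59,.093,.051]],st)[0]; print(p); x,y=p.astype(int)
save(s["image"],"w7c.png",(x-50,max(y-40,0),x+50,max(y-40,0)+80),7); print(x-50,max(y-40,0))
err([.525,.085,.17],-1.45)
E
```

```text
t 8.75 pos [0.5221 0.0857 0.1617] shift tool cm [ 0.28  0.1  -0.83] spin -0.002 q6 1.55 gap 0.044 F [ 1.1 -1.1 -1.3]
[321.55187791 122.35057271]
271 82
t 8.8 pos [0.5221 0.0858 0.1617] shift tool cm [ 0.28  0.11 -0.83] spin -0.001 q6 1.55 gap 0.044 F [ 0.2 -0.4 -0.2]
```

View pics/w7.png

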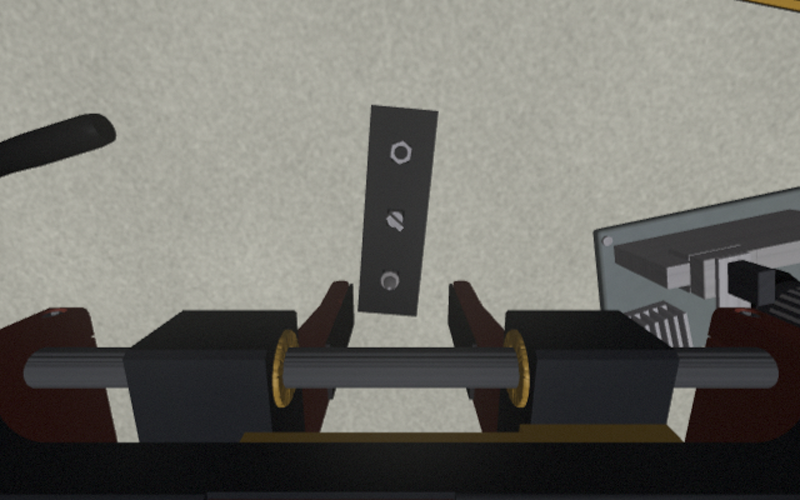

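View pics/w7c.png

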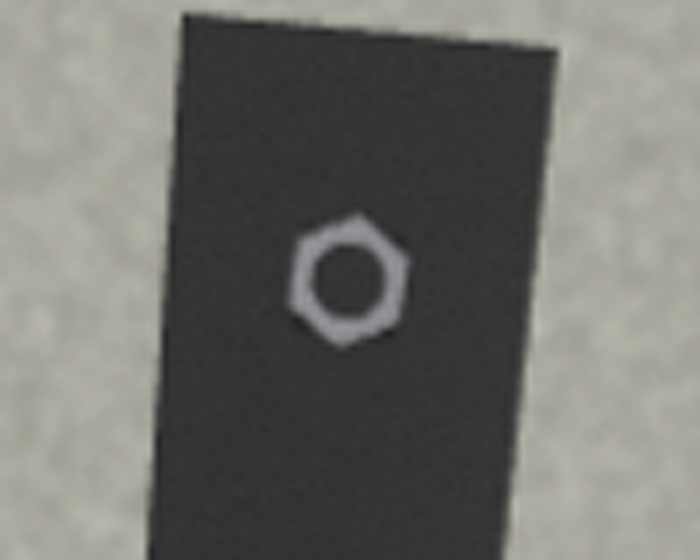

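The hex top is centred near (321,122) with flats to left and right, tilted about 10 degrees.

```bash
python3 - <<'E'
from h import *
s,st=snap("wrist"); im=s["image"]
v=np.array([[358,213],[409,262],[396,322],[343,347],[291,305],[299,243]])/7+[271,82]
w=ray(s,v,.051,st)[:,:2]; c=w.mean(0); d=w-c; print("hand",c,np.linalg.norm(d,axis=1)*1000,"vertex rad exp 8.08")
a=np.arctan2(d[:,1],d[:,0]); print("flat dir mod60",np.degrees(np.angle(np.exp(6j*a).mean())/6)+30)
# mask
g=cv2.cvtColor(im,cv2.COLOR_RGB2GRAY); m=np.zeros_like(g); sl=np.s_[105:140,305:338]; m[sl]=(g[sl]>88)*255
k=max(cv2.findContours(m,0,1)[0],key=cv2.contourArea); M=cv2.moments(cv2.convexHull(k)); px=[M["m10"]/M["m00"],M["m01"]/M["m00"]]
print("mask",px,ray(s,[px],.051,st))
print("tooly deg",np.degrees(tooly(st)), "stand ctr")
m=np.zeros_like(g); m[60:260,270:360]=(im.max(2)[60:260,270:360]<70)*255
k=max(cv2.findContours(m,0,1)[0],key=cv2.contourArea);r=cv2.minAreaRect(k); b=ray(s,cv2.boxPoints(r),.03,st)[:,:2]
print(b.mean(0),np.linalg.norm(np.diff(b,axis=0),axis=1)); e=np.diff(b,axis=0); i=np.argmax(np.linalg.norm(e,axis=1)); u=e[i]/np.linalg.norm(e[i]); u*=np.sign(u[0]); print("hole",b.mean(0)+.05*u,u)
E
```

```text
hand [0.58994357 0.09365109] [8.46503723 7.90910554 7.67169848 8.01081896 7.8920265  7.92864299] vertex rad exp 8.08
flat dir mod60 28.387274095259542
mask [320.35714285714283, 121.57961309523809] [[0.5905147  0.09420758 0.051     ]]
tooly deg -83.1590912714794 stand ctr
[0.54056378 0.09261273] [0.16395569 0.04871464 0.16448659]
hole [0.590489   0.09534636] [0.99850434 0.05467259]
```

```bash
python3 - <<'E'
from h import *
err([.5903,.0940,.034],-1.599)
plan([.5903,.0940,.070],-1.599,1)
E
```

```text
t 8.85 pos [0.5221 0.0859 0.1616] shift tool cm [6.870e+00 1.000e-02 1.277e+01] spin 0.148 q6 1.55 gap 0.0439 F [-0.1 -0.1  0. ]
end [0.5903 0.094  0.07  ] -1.5992
[[1.0, 0.0, 1.3, 0.02], [1.0, -0.0, 1.3, 0.02], [1.0, -0.0, 1.3, 0.02], [1.0, -0.1, 1.3, 0.02], [1.0, -0.1, 1.3, 0.02], [0.93, -0.09, 1.33, 0.024], [0.92, -0.11, 1.33, 0.024]]
```

step_arm(targets=[1.0,0,1.3,0.02,0.5,1.0,0,1.3,0.02,0.5,1.0,0,1.3,0.02,0.5,1.0,-0.1,1.3,0.02,0.5,1.0,-0.1,1.3,0.02,0.5,0.9,-0.1,1.3,0.02,0.5,0.9,-0.1,1.3,0.03,0.5,0,0,0,0,0.5])

```text
time_s: 9.52
eef_pos: [0.589, 0.0941, 0.067]
tcp_rot: [1.0, -0.016, -0.002, 0.0]
contact_force: [-0.8, 0.0, -0.9]
finger_gap: 0.0439
```

step_arm(targets=[0,0,0,0,0.5,0,0,0,0,0.5,0,0,0,0,0.5,0,0,0,0,0.5,0,0,0,0,0.5,0,0,0,0,0.5,0,0,0,0,0.5,0,0,0,0,0.5])

```text
time_s: 10.18
eef_pos: [0.5898, 0.0942, 0.0708]
tcp_rot: [1.0, -0.015, 0.0, -0.0]
contact_force: [0.5, -0.8, -0.2]
finger_gap: 0.0436
```

```bash
python3 - <<'E'
from h import *
err([.5903,.0940,.0335],-1.599)
s,st=snap("wrist"); save(s["image"],"w8.png",(200,200,440,380),3.2)
m=yaw(st); print(m[:,2])
print(proj(s,[[.5903,.0940,.051]],st), proj(s,[st["eef_pos"]],st))
err([.5903,.0940,.0335],-1.599)
E
```

```text
t 10.18 pos [0.5898 0.0942 0.0708] shift tool cm [0.05 0.02 3.73] spin -0.002 q6 1.7 gap 0.0436 F [ 0.5 -0.8 -0.2]
[ 2.57326958e-04  1.18608899e-05 -9.99999967e-01]
[[320.71247617 229.54984029]] [[320.41766451 241.98928538]]
t 10.23 pos [0.5897 0.0942 0.0707] shift tool cm [0.06 0.02 3.72] spin -0.002 q6 1.7 gap 0.0438 F [-0.3  0.6  0. ]
```

View pics/w8.png

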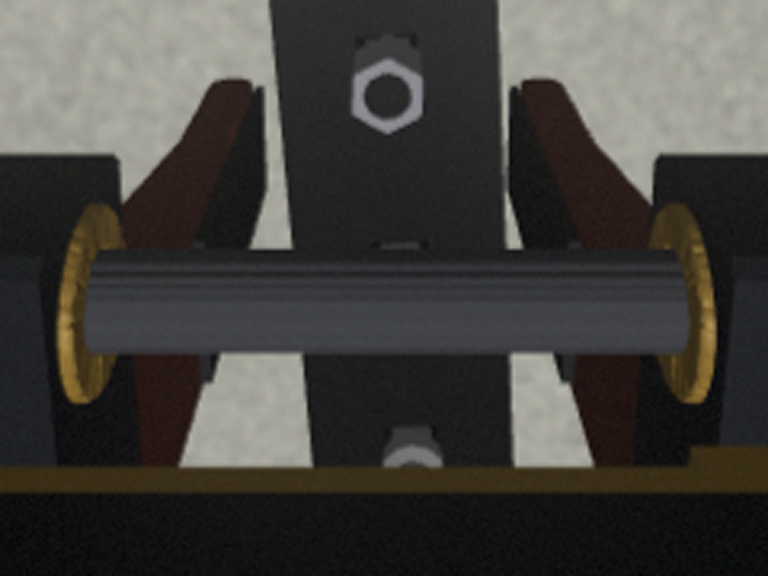

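The hex, centred at (387,95) in the crop, is where predicted and its flats face the pads. I go down 3.7 cm and grip.

step_arm(targets=[0.05,0,1.0,0,0.5,0,0,1.2,0,0.5,0,0,1.0,0,0.5,0,0,0.5,0,0.5,0,0,0,0,0.5,0,0,0,0,0,0,0,0,0,0,0,0,0,0,0])

```text
time_s: 10.9
eef_pos: [0.5904, 0.0942, 0.0338]
tcp_rot: [1.0, -0.015, 0.0, -0.0]
contact_force: [-0.3, 0.6, -0.9]
finger_gap: 0.0275
```

step_arm(targets=[0,0,0,0,0,0,0,0,0,0,0,0,0,0,0,0,0,0,0,0,0,0,0,0,0,0,0,0,0,0,0,0,0,0,0,0,0,0,0,0])

```text
time_s: 11.57
eef_pos: [0.5904, 0.0942, 0.0338]
tcp_rot: [1.0, -0.015, 0.0, -0.0]
contact_force: [0.3, -0.0, 1.4]
finger_gap: 0.014
```

```bash
python3 - <<'E'
from h import *
err([.5903,.0940,.0335],-1.599)
s,st=snap("wrist"); save(s["image"],"w9.png",(200,200,440,380),3.2)
err([.5903,.0940,.0335],-1.599)
E
```

```text
t 11.57 pos [0.5904 0.0942 0.0338] shift tool cm [-0.01  0.02  0.03] spin -0.002 q6 1.7 gap 0.014 F [ 0.3 -0.   1.4]
t 11.62 pos [0.5904 0.0942 0.0339] shift tool cm [-0.01  0.02  0.04] spin -0.002 q6 1.7 gap 0.0134 F [ 0.3 -0.2  1.7]
```

View pics/w9.png

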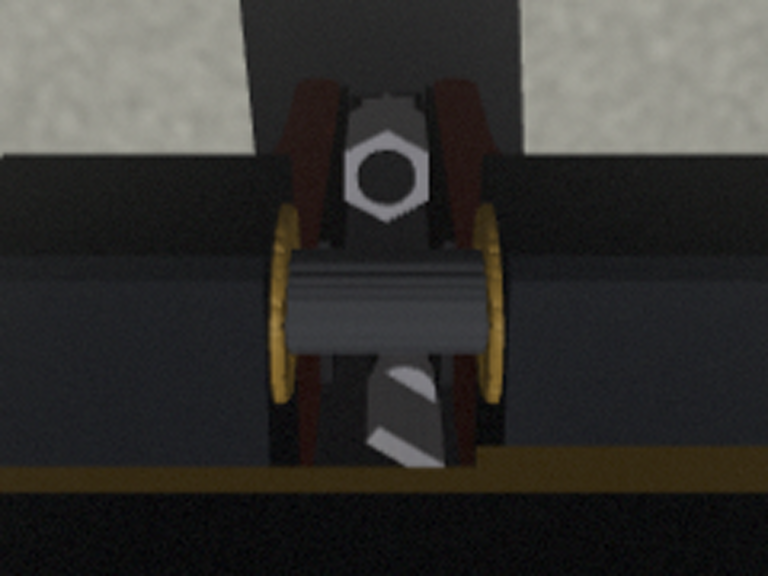

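Gripped with gap 14 mm. I lift it straight out, carry it high over the guard, and stop short of the chuck for a look.

```bash
python3 - <<'E'
from h import *
st=status.sense(); p=st["eef_pos"].copy(); p[2]+=.13
plan([.4526,-.2447,.18],-1.2313,2,start=(p,tooly(st)))
E
```

```text
end [ 0.4526 -0.2448  0.18  ] -1.231
[[-0.9, 2.3, -0.1, -0.02], [-0.9, 2.3, -0.1, -0.02], [-0.9, 2.2, -0.1, -0.03], [-1.0, 2.2, -0.1, -0.02], [-1.1, 2.2, -0.1, -0.03], [-1.1, 2.2, -0.1, -0.02], [-1.2, 2.1, -0.1, -0.03], [-1.2, 2.1, -0.1, -0.02]]
[[-1.3, 2.1, -0.1, -0.03], [-1.3, 2.1, -0.1, -0.02], [-1.4, 2.0, -0.1, -0.03], [-1.4, 2.0, -0.1, -0.02], [-1.5, 1.9, -0.1, -0.03], [-1.48, 1.92, -0.16, -0.025], [-1.54, 1.89, -0.15, -0.025]]
```

step_arm(targets=[0,0,-0.5,0,0,0,0,-1.0,0,0,0,0,-1.5,0,0,0,0,-2.0,0,0,0,0,-2.0,0,0,0,0,-2.0,0,0,0,0,-2.0,0,0,0,0,-2.0,0,0])

```text
time_s: 12.28
eef_pos: [0.5901, 0.0941, 0.1656]
tcp_rot: [1.0, -0.015, 0.0, -0.0]
contact_force: [0.8, -0.9, -0.5]
finger_gap: 0.014
```

step_arm(targets=[-0.9,2.3,-0.1,-0.02,0,-0.9,2.3,-0.1,-0.02,0,-0.9,2.2,-0.1,-0.03,0,-1.0,2.2,-0.1,-0.02,0,-1.1,2.2,-0.1,-0.03,0,-1.1,2.2,-0.1,-0.02,0,-1.2,2.1,-0.1,-0.03,0,-1.2,2.1,-0.1,-0.02,0])

```text
time_s: 12.95
eef_pos: [0.5155, -0.087, 0.1727]
tcp_rot: [0.997, 0.081, 0.0, 0.0]
contact_force: [0.4, 0.4, -0.6]
finger_gap: 0.0135
```

step_arm(targets=[-1.3,2.1,-0.1,-0.03,0,-1.3,2.1,-0.1,-0.02,0,-1.4,2.0,-0.1,-0.03,0,-1.4,2.0,-0.1,-0.02,0,-1.5,1.9,-0.1,-0.03,0,-1.5,1.9,-0.2,-0.02,0,-1.5,1.9,-0.2,-0.03,0,0,0,0,0,0])

```text
time_s: 13.62
eef_pos: [0.451, -0.2478, 0.1819]
tcp_rot: [0.986, 0.168, -0.0, 0.001]
contact_force: [-0.2, 0.5, -0.1]
finger_gap: 0.0138
```

step_arm(targets=[0,0,0,0,0,0,0,0,0,0,0,0,0,0,0,0,0,0,0,0,0,0,0,0,0,0,0,0,0,0,0,0,0,0,0,0,0,0,0,0])

```text
time_s: 14.28
eef_pos: [0.4526, -0.2443, 0.1806]
tcp_rot: [0.986, 0.169, 0.0, -0.0]
contact_force: [-0.1, -0.1, -0.4]
finger_gap: 0.0135
```

```bash
python3 - <<'E'
from h import *
err([.4526,-.2447,.18],-1.2313)
s,st=snap("wrist"); save(s["image"],"w10.png",None,1.25); save(s["image"],"w10c.png",(280,130,380,210),7)
print(proj(s,[[.5072,-.2255,.089]],st))
err([.4526,-.2447,.18],-1.2313)
E
```

```text
t 14.28 pos [ 0.4526 -0.2443  0.1806] shift tool cm [-0.01  0.04  0.06] spin 0.001 q6 0.67 gap 0.0135 F [-0.1 -0.1 -0.4]
[[321.21302129 135.23778592]]
t 14.33 pos [ 0.4525 -0.2444  0.1806] shift tool cm [-0.    0.03  0.06] spin 0.001 q6 0.67 gap 0.0135 F [-0.7  1.1 -0.6]
```

View pics/w10.png

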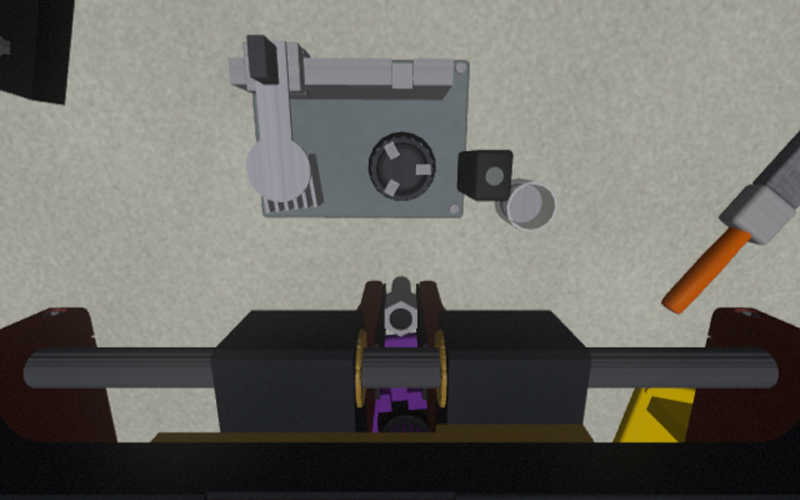

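View pics/w10c.png

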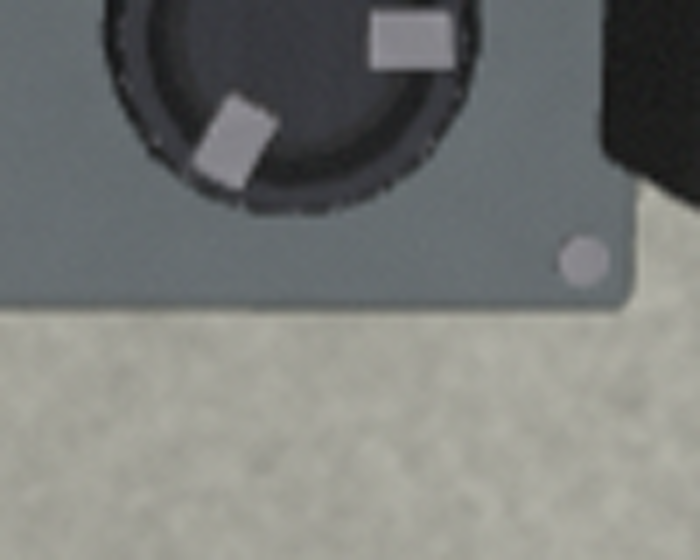

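The guard is in the far notch and all three jaws are visible around (401,167), sleeve nearly fully open. I locate the axis from the jaw centroids.

```bash
python3 - <<'E'
from h import *
s,st=snap("wrist"); im=s["image"]; g=cv2.cvtColor(im,cv2.COLOR_RGB2GRAY)
p=proj(s,[[.5072,-.2255,.089]],st)[0]
m=(g>115).astype(np.uint8)*255; Y,X=np.mgrid[:400,:640]; m[(X-p[0])**2+(Y-p[1])**2>24**2]=0
n,l,stt,c=cv2.connectedComponentsWithStats(m)
o=[i for i in range(1,n) if stt[i,4]>20]; print(stt[o,4],c[o])
w=ray(s,c[o],.089,st)[:,:2]
A=np.c_[2*w,np.ones(3)]; sol=np.linalg.solve(A,(w**2).sum(1)); print("axis",sol[:2],"mean",w.mean(0),"r",np.linalg.norm(w-sol[:2],axis=1)*1000)
d=w-sol[:2]; print("jaw angles",np.degrees(np.arctan2(d[:,1],d[:,0])))
# bit held: hex top
b=np.array([[400.5,319]])/1.25; print("held top", ray(s,b,st["eef_pos"][2]+.0172,st), st["eef_pos"])
E
```

```text
[91 86 83] [[312.9010989  120.12087912]
 [337.97674419 135.36046512]
 [312.98795181 149.84337349]]
axis [ 0.50720617 -0.22561085] mean [ 0.50718581 -0.22565552] r [13.89577816 13.89577816 13.89577816]
jaw angles [ 49.05891345 -71.10806579 169.56592994]
held top [[ 0.45212989 -0.24448566  0.19780089]] [ 0.45254545 -0.24442168  0.18060089]
```

```bash
python3 - <<'E'
from h import *
err([.5072,-.2256,.125],-1.2313)
E
```

```text
t 14.38 pos [ 0.4525 -0.2445  0.1806] shift tool cm [5.79 0.04 5.56] spin 0.0 q6 0.67 gap 0.0135 F [ 0.2  0.3 -0.5]
```

step_arm(targets=[1.5,0.04,0.5,0,0,1.5,0,0.5,0,0,1.5,0,0.5,0,0,1.3,0,1.0,0,0,0,0,1.5,0,0,0,0,1.5,0,0,0,0,0,0,0,0,0,0,0,0])

```text
time_s: 15.05
eef_pos: [0.5067, -0.2254, 0.1248]
tcp_rot: [0.986, 0.169, -0.001, -0.001]
contact_force: [-0.6, -0.7, -0.7]
finger_gap: 0.0136
```

step_arm(targets=[0,0,0,0,0,0,0,0,0,0,0,0,0,0,0,0,0,0,0,0,0,0,0,0,0,0,0,0,0,0,0,0,0,0,0,0,0,0,0,0])

```text
time_s: 15.72
eef_pos: [0.5073, -0.2256, 0.1256]
tcp_rot: [0.986, 0.169, -0.0, -0.0]
contact_force: [-0.3, 1.2, -0.2]
finger_gap: 0.0136
```

```bash
python3 - <<'E'
from h import *
err([.5072,-.2256,.0925],-1.2313)
s,st=snap("wrist"); save(s["image"],"w11.png",(200,170,440,350),3.2)
print((proj(s,[[.5072,-.2256,.089]],st)-[200,170])*3.2)
err([.5072,-.2256,.0925],-1.2313)
E
```

```text
t 15.72 pos [ 0.5073 -0.2256  0.1256] shift tool cm [-0.01 -0.    3.31] spin 0.0 q6 0.75 gap 0.0136 F [-0.3  1.2 -0.2]
[[385.71272661 167.45991813]]
t 15.77 pos [ 0.5073 -0.2256  0.1256] shift tool cm [-0.01 -0.    3.31] spin 0.0 q6 0.75 gap 0.0135 F [-0.3 -0.4 -0.8]
```

View pics/w11.png

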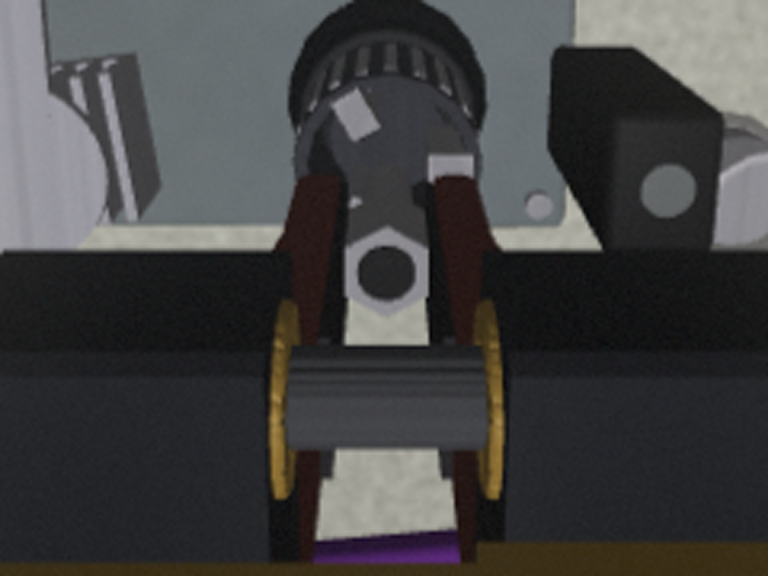

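The bit hangs over the chuck axis (its shank runs up the picture to about (386,180), the mouth is expected at (386,167)). Lowering in.

step_arm(targets=[0,0,0.5,0,0,0,0,0.7,0,0,0,0,0.7,0,0,0,0,0.6,0,0,0,0,0.4,0,0,0,0,0.3,0,0,0,0,0,0,0,0,0,0,0,0])

```text
time_s: 16.43
eef_pos: [0.5072, -0.2256, 0.0935]
tcp_rot: [0.986, 0.169, -0.0, -0.0]
contact_force: [0.1, -0.1, -0.5]
finger_gap: 0.0137
```

```bash
python3 - <<'E'
from h import *
err([.5072,-.2256,.0925],-1.2313)
E
```

```text
t 16.43 pos [ 0.5072 -0.2256  0.0935] shift tool cm [-0.01  0.    0.1 ] spin 0.0 q6 0.75 gap 0.0137 F [ 0.1 -0.1 -0.5]
```

step_arm(targets=[0,0,0.1,0,0,0,0,0,0,0,0,0,0,0,0.35,0,0,0,0,0.35,0,0,0,0,0.35,0,0,-1.5,0,0.35,0,0,-2.0,0,0.4,0,0,-1.5,0,0.63])

```text
time_s: 17.1
eef_pos: [0.5073, -0.2257, 0.1438]
tcp_rot: [0.986, 0.169, 0.0, 0.0]
contact_force: [0.6, -0.6, 0.8]
finger_gap: 0.0386
```

```bash
python3 - <<'E'
from h import *
err([.5072,-.2256,.142],-1.2313)
s,st=snap("wrist"); save(s["image"],"w12.png",(200,170,440,350),3.2)
print((proj(s,[[.5072,-.2256,.109]],st)-[200,170])*3.2)
err([.5072,-.2256,.142],.98)
E
```

```text
t 17.1 pos [ 0.5073 -0.2257  0.1438] shift tool cm [-0.01 -0.01  0.18] spin 0.0 q6 0.75 gap 0.0386 F [ 0.6 -0.6  0.8]
[[385.39510072 170.27496963]]
t 17.15 pos [ 0.5086 -0.2263  0.1475] shift tool cm [-0.11 -0.11  0.55] spin -2.211 q6 0.75 gap 0.0423 F [ 0.3 -0.7  2.1]
```

View pics/w12.png

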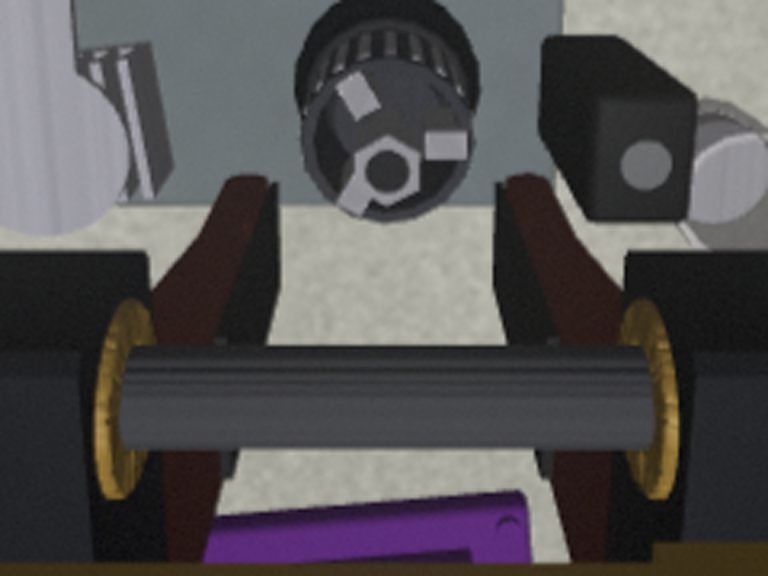

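The bit stands upright in the chuck (hex top at (387,171), expected (385,170)). I wind the wrist back 1.92 rad for a single clockwise sweep.

step_arm(targets=[0,0,0,-0.12,0.63,0,0,0,-0.12,0.63,0,0,0,-0.12,0.63,0,0,0,-0.12,0.63,0,0,0,-0.12,0.63,0,0,0,-0.12,0.63,0,0,0,-0.12,0.63,0,0,0,-0.12,0.63])

```text
time_s: 17.82
eef_pos: [0.5072, -0.2256, 0.1421]
tcp_rot: [0.794, 0.607, -0.0, -0.0]
contact_force: [0.5, 0.2, 0.7]
finger_gap: 0.0554
```

step_arm(targets=[0,0,0,-0.12,0.63,0,0,0,-0.12,0.63,0,0,0,-0.12,0.63,0,0,0,-0.12,0.63,0,0,0,-0.12,0.63,0,0,0,-0.12,0.63,0,0,0,-0.12,0.63,0,0,0,-0.12,0.63])

```text
time_s: 18.48
eef_pos: [0.5072, -0.2256, 0.1421]
tcp_rot: [0.424, 0.906, 0.0, -0.0]
contact_force: [0.0, 0.1, 0.3]
finger_gap: 0.0557
```

step_arm(targets=[0,0,0,0,0.63,0,0,0,0,0.63,0,0,0,0,0.63,0,0,0,0,0.63,0,0,0,0,0.63,0,0,0,0,0.63,0,0,0,0,0.63,0,0,0,0,0.63])

```text
time_s: 19.15
eef_pos: [0.5073, -0.2256, 0.1426]
tcp_rot: [0.427, 0.904, 0.0, 0.0]
contact_force: [-0.2, 0.4, -0.4]
finger_gap: 0.0553
```

```bash
python3 - <<'E'
from h import *
err([.5072,-.2256,.0545],tooly(status.sense()))
E
```

```text
t 19.15 pos [ 0.5073 -0.2256  0.1426] shift tool cm [ 0.01 -0.01  8.81] spin 0.0 q6 -1.17 gap 0.0553 F [-0.2  0.4 -0.4]
```

step_arm(targets=[0,0,1.0,0,0.63,0,0,1.0,0,0.63,0,0,1.0,0,0.63,0,0,1.0,0,0.63,0,0,1.0,0,0.63,0,0,1.0,0,0.63,0,0,0,0,0.63,0,0,0,0,0.63])

```text
time_s: 19.82
eef_pos: [0.5068, -0.2254, 0.0815]
tcp_rot: [0.427, 0.904, 0.0, -0.001]
contact_force: [-0.1, 0.3, 0.8]
finger_gap: 0.0553
```

```bash
python3 - <<'E'
from h import *
s,st=snap("wrist"); save(s["image"],"w13.png",None,1.25)
err([.5072,-.2256,.0545],tooly(status.sense()))
E
```

```text
t 19.87 pos [ 0.5073 -0.2256  0.0825] shift tool cm [ 0.  -0.   2.8] spin 0.0 q6 -1.17 gap 0.0556 F [-0.1  0.9 -0.5]
```

View pics/w13.png

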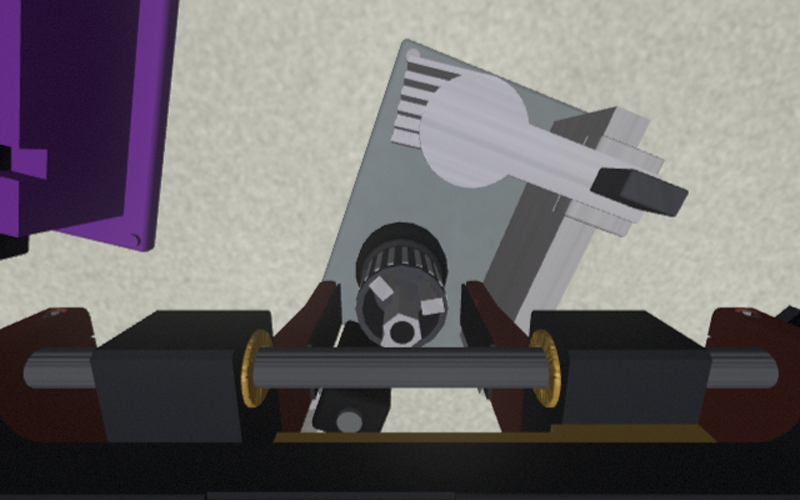

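The sleeve sits between the fingers (about (401,300)) and the bit still stands at (402,332). I go down the last 2.8 cm and grip.

step_arm(targets=[0,0,0.7,0,0.63,0,0,0.8,0,0.63,0,0,0.8,0,0.63,0,0,0.5,0,0.63,0,0,0,0,0.63,0,0,0,0,0,0,0,0,0,0,0,0,0,0,0])

```text
time_s: 20.53
eef_pos: [0.5075, -0.2257, 0.055]
tcp_rot: [0.427, 0.904, -0.0, 0.0]
contact_force: [-0.2, 0.1, -0.7]
finger_gap: 0.042
```

step_arm(targets=[0,0,0,0,0,0,0,0,0.03,0,0,0,0,0.06,0,0,0,0,0.1,0,0,0,0,0.1,0,0,0,0,0.1,0,0,0,0,0.1,0,0,0,0,0.1,0])

```text
time_s: 21.2
eef_pos: [0.5075, -0.2257, 0.055]
tcp_rot: [0.673, 0.74, 0.0, 0.0]
contact_force: [0.4, -0.5, -0.8]
finger_gap: 0.0416
```

```bash
python3 - <<'E'
from h import *
err([.5072,-.2256,.0545],tooly(status.sense())); print(status.sense()["wrist_torque"])
E
```

```text
t 21.2 pos [ 0.5075 -0.2257  0.055 ] shift tool cm [ 0.02 -0.03  0.05] spin 0.0 q6 -0.57 gap 0.0416 F [ 0.4 -0.5 -0.8]
[-0.10859015  0.01150738  0.12758823]
```

The wrist torque (0.13 N m) matches the sleeve's friction, so it is turning. Continuing.

step_arm(targets=[0,0,0,0.1,0,0,0,0,0.1,0,0,0,0,0.1,0,0,0,0,0.1,0,0,0,0,0.1,0,0,0,0,0.1,0,0,0,0,0.1,0,0,0,0,0.1,0])

```text
time_s: 21.87
eef_pos: [0.5075, -0.2258, 0.055]
tcp_rot: [0.908, 0.419, 0.0, 0.0]
contact_force: [0.5, -0.2, -0.7]
finger_gap: 0.0422
```

step_arm(targets=[0,0,0,0.1,0,0,0,0,0.1,0,0,0,0,0.1,0,0,0,0,0.1,0,0,0,0,0.1,0,0,0,0,0.1,0,0,0,0,0.1,0,0,0,0,0,0])

```text
time_s: 22.53
eef_pos: [0.5075, -0.2258, 0.055]
tcp_rot: [0.997, 0.083, 0.0, 0.0]
contact_force: [1.3, -0.3, -0.6]
finger_gap: 0.0422
```

```bash
python3 - <<'E'
from h import *
err([.5072,-.2256,.0545],tooly(status.sense())); print(status.sense()["wrist_torque"])
s,st=snap("wrist"); save(s["image"],"w14.png",(200,200,440,380),3.2)
E
```

```text
t 22.53 pos [ 0.5075 -0.2258  0.055 ] shift tool cm [-0.03 -0.02  0.05] spin 0.0 q6 0.92 gap 0.0422 F [ 1.3 -0.3 -0.6]
[-0.04017937  0.14967007 -0.11165545]
```

View pics/w14.png

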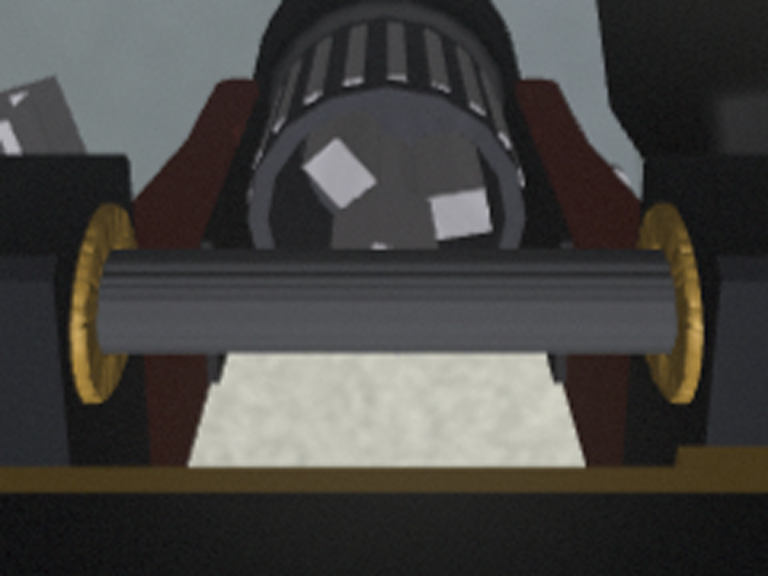

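step_arm(targets=[0,0,0,0.05,0,0,0,0,0.05,0,0,0,0,0.05,0,0,0,0,0.05,0,0,0,0,0.05,0,0,0,0,0.05,0,0,0,0,0,0,0,0,0,0,0])

```text
time_s: 23.25
eef_pos: [0.5075, -0.2258, 0.055]
tcp_rot: [0.998, -0.063, 0.0, 0.0]
contact_force: [1.1, 0.1, 1.0]
finger_gap: 0.0419
```

```bash
python3 - <<'E'
from h import *
err([.5072,-.2256,.0545],tooly(status.sense())); print(status.sense()["wrist_torque"])
E
```

```text
t 23.25 pos [ 0.5075 -0.2258  0.055 ] shift tool cm [-0.03 -0.01  0.05] spin 0.0 q6 1.22 gap 0.0419 F [1.1 0.1 1. ]
[-0.01641015  0.08899591 -0.10059491]
```

step_arm(targets=[0,0,0,0.05,0,0,0,0,0.05,0,0,0,0,0.05,0,0,0,0,0.05,0,0,0,0,0.05,0,0,0,0,0,0,0,0,0,0,0,0,0,0,0,0])

```text
time_s: 23.92
eef_pos: [0.5075, -0.2258, 0.055]
tcp_rot: [0.982, -0.188, 0.0, 0.0]
contact_force: [0.7, -0.3, 2.1]
finger_gap: 0.0423
```

```bash
python3 - <<'E'
from h import *
err([.5072,-.2256,.0545],tooly(status.sense())); print(status.sense()["wrist_torque"])
E
```

```text
t 23.92 pos [ 0.5075 -0.2258  0.055 ] shift tool cm [-0.03 -0.01  0.05] spin 0.0 q6 1.47 gap 0.0423 F [ 0.7 -0.3  2.1]
[-0.08947225  0.06917147  0.09590064]
```

Torque is now positive at rest (0.10 N m), so the jaws are pressing. I turn a bit more.

step_arm(targets=[0,0,0,0.03,0,0,0,0,0.03,0,0,0,0,0.03,0,0,0,0,0.03,0,0,0,0,0.03,0,0,0,0,0,0,0,0,0,0,0,0,0,0,0,0])

```text
time_s: 24.58
eef_pos: [0.5075, -0.2258, 0.0549]
tcp_rot: [0.965, -0.261, 0.0, 0.0]
contact_force: [1.3, -0.9, 2.2]
finger_gap: 0.0424
```

```bash
python3 - <<'E'
from h import *
err([.5072,-.2256,.0545],tooly(status.sense())); print(status.sense()["wrist_torque"])
s,st=snap("wrist"); save(s["image"],"w15.png",(200,200,440,380),3.2)
E
```

```text
t 24.58 pos [ 0.5075 -0.2258  0.0549] shift tool cm [-0.03 -0.    0.04] spin 0.0 q6 1.62 gap 0.0424 F [ 1.3 -0.9  2.2]
[-0.07868456  0.0683852   0.09854196]
```

View pics/w15.png

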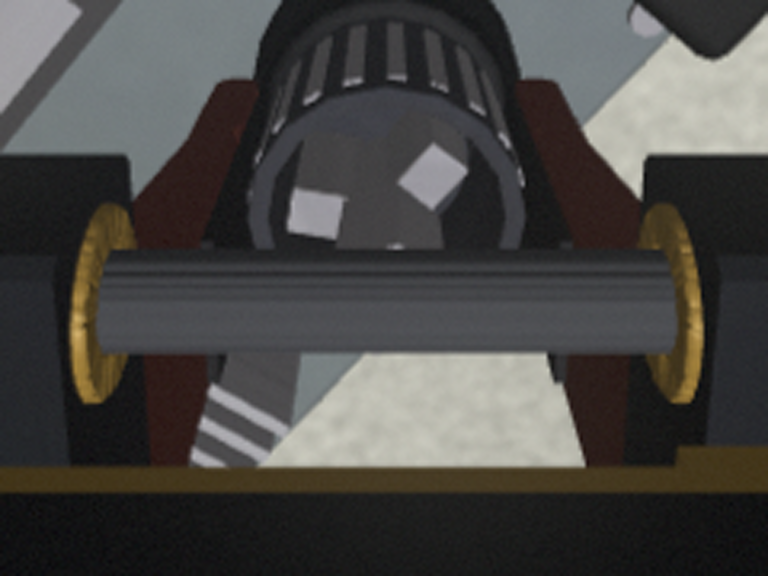

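step_arm(targets=[0,0,0,0.02,0,0,0,0,0.02,0,0,0,0,0.02,0,0,0,0,0.02,0,0,0,0,0.02,0,0,0,0,0.02,0,0,0,0,0.02,0,0,0,0,0.02,0])

```text
time_s: 25.3
eef_pos: [0.5075, -0.2258, 0.0549]
tcp_rot: [0.941, -0.339, 0.0, 0.0]
contact_force: [1.1, -0.4, 4.7]
finger_gap: 0.0421
```

```bash
python3 - <<'E'
from h import *
err([.5072,-.2256,.0545],tooly(status.sense())); print(status.sense()["wrist_torque"],status.sense()["tau"][5])
s,st=snap("wrist"); save(s["image"],"w16.png",(200,200,440,380),3.2)
E
```

```text
t 25.3 pos [ 0.5075 -0.2258  0.0549] shift tool cm [-0.03  0.01  0.04] spin 0.0 q6 1.78 gap 0.0421 F [ 1.1 -0.4  4.7]
[-0.21729281  0.05679575  0.4058818 ] 0.10327002732083201
```

View pics/w16.png

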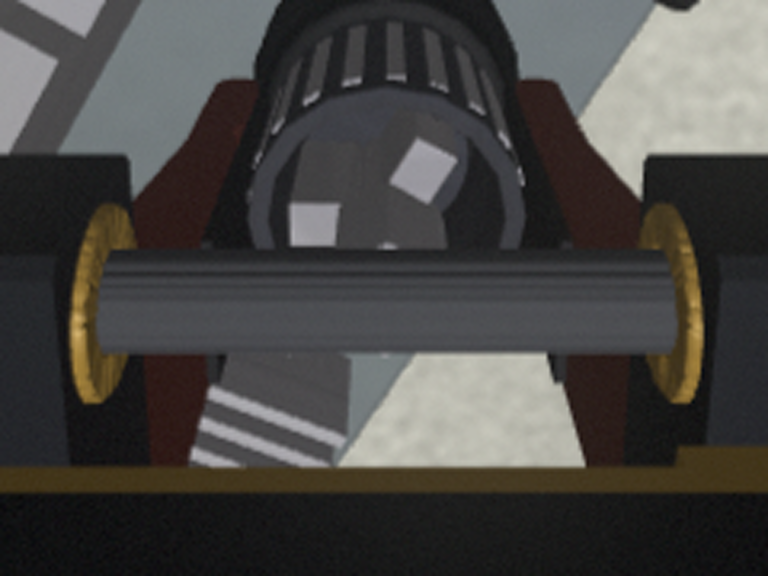

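Torque under motion rose to 0.41 N m, well above the 0.12 friction. I release, rise, and check the jaws.

step_arm(targets=[0,0,0,0,0.63,0,0,0,0,0.63,0,0,0,0,0.63,0,0,-1.0,0,0.63,0,0,-2.5,0,0.63,0,0,-3.0,0,0.63,0,0,-3.0,0,0.63,0,0,-3.0,0,0.63])

```text
time_s: 26.02
eef_pos: [0.5069, -0.2253, 0.1812]
tcp_rot: [0.941, -0.338, -0.0, -0.0]
contact_force: [0.6, -0.2, 0.8]
finger_gap: 0.0557
```

step_arm(targets=[-2.0,0,0,-0.1,0.63,-2.0,0,0,-0.1,0.63,-2.0,0,0,-0.1,0.63,0,0,0,-0.1,0.63,0,0,0,-0.1,0.63,0,0,0,0,0.63,0,0,0,0,0.63,0,0,0,0,0.63])

```text
time_s: 26.68
eef_pos: [0.4576, -0.1923, 0.1798]
tcp_rot: [0.995, -0.096, -0.0, -0.0]
contact_force: [0.2, 0.3, -0.2]
finger_gap: 0.0554
```

```bash
python3 - <<'E'
from h import *
err([.5072,-.2256,.18],-1.5)
s,st=snap("wrist"); save(s["image"],"w17.png",None,1.25)
p=proj(s,[[.5072,-.2256,.089]],st)[0]; x,y=p.astype(int); x0,y0=x-45,max(0,y-40); save(s["image"],"w17c.png",(x0,y0,x+45,y0+75),8); print(p,(p-[x0,y0])*8)
E
```

```text
t 26.68 pos [ 0.4576 -0.1923  0.1798] shift tool cm [ 5.5   2.31 -0.02] spin -0.264 q6 1.3 gap 0.0554 F [ 0.2  0.3 -0.2]
[348.3860861  138.51909164] [363.08868884 324.15273314]
```

View pics/w17.png

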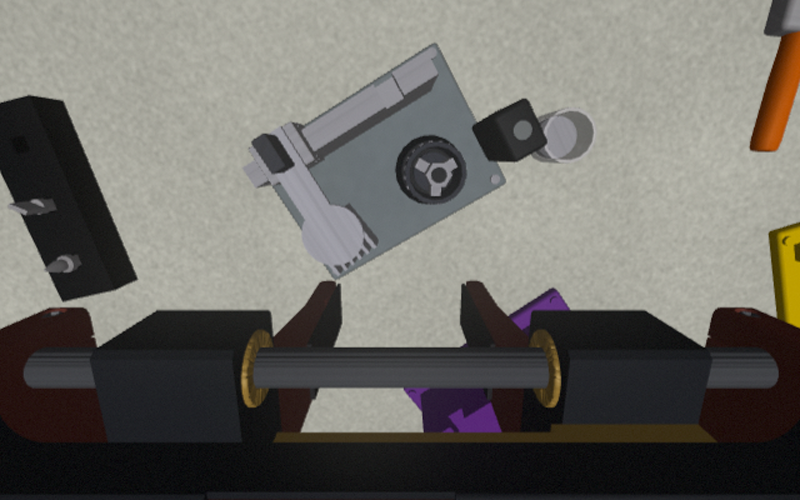

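View pics/w17c.png

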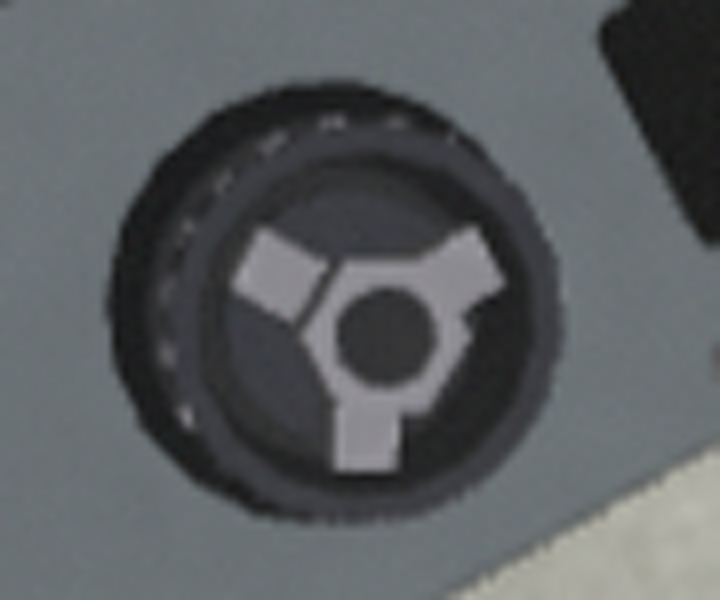

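The hex (387,335 in the crop) is centred with all three jaws against it; outer jaw ends are at (365,472), (490,256) and (248,257).

```bash
python3 - <<'E'
from h import *
s,st=snap("wrist"); p=proj(s,[[.5072,-.2256,.089]],st)[0]
o=np.array([303,98])
w=ray(s,np.array([[365,472],[490,256],[248,257]])/8+o,.089,st)[:,:2]
sol=np.linalg.solve(np.c_[2*w,np.ones(3)],(w**2).sum(1)); r=np.linalg.norm(w[0]-sol[:2])*1000
print("axis",sol[:2],"outer r",r,"theta~",(19-r)/1.8)
print("bit top",ray(s,np.array([[387,335]])/8+o,.109,st))
s,st=snap("top"); save(s["image"],"top2.png"); s,st=snap("side"); save(s["image"],"side2.png",(240,120,440,270),4)
E
```

```text
axis [ 0.50643612 -0.2259315 ] outer r 14.554634578320295 theta~ 2.469647456488725
bit top [[ 0.50695212 -0.22605303  0.109     ]]
```

View pics/top2.png

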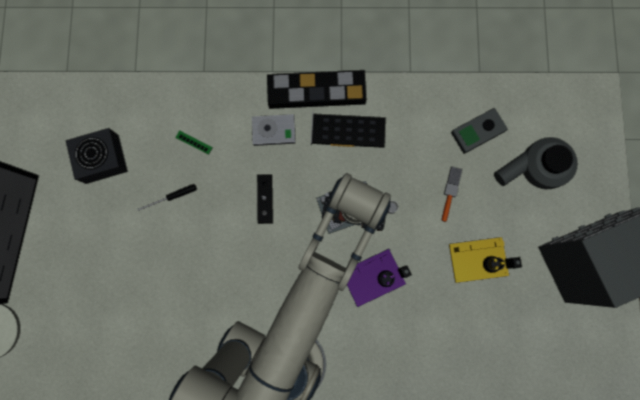

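View pics/side2.png

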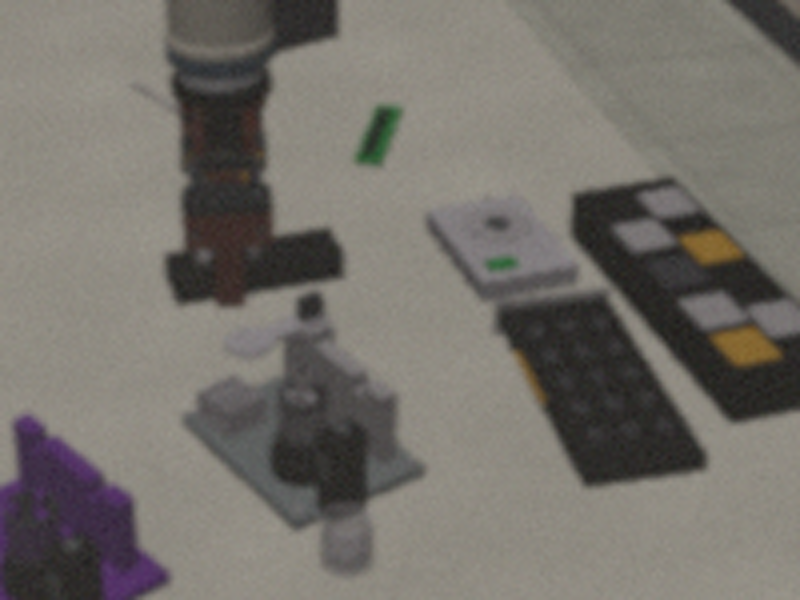

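```bash
python3 - <<'E'
from workcell import status,order
s=status.sense(); print(s["time_s"],s["contact_force"],s["finger_gap"])
print(order.hand_in())
E
```

```text
26.8833 [ 0.52494525 -0.18717479 -0.09000334] 0.05522496893892877
the job is handed in; nothing more can be done
None
```

The job is done and was handed in at 26.9 s with the gripper open and clear of everything. I moved the guard slide to the far notch, stood the nut-driver bit in the open chuck and released it. Then I turned the sleeve 2.95 rad clockwise in one grip, let go and moved away.

**Last checks:**
- **Guard:** it sits in the far notch at its seated height.
- **Bit:** it stands upright on the chuck axis, with its top within about 1 mm of it and all three jaws against it.
- **Grip on the bit:** the turning torque rose to 0.41 N m, from about 0.13 N m when it turned freely. The sleeve ribs kept their place against the fingers in the three pictures taken while gripping.
- **Other things:** the cone and blade bits are still in the stand, and the bystanders in view looked unmoved. In the final top view the arm hid part of the area around the station.

**One loose reading:** estimating the sleeve angle from the jaw ends in the last picture gave about 2.47 rad. That is slightly under the 2.5 that counts as firm and the 2.55 expected after spring-back. I estimate that reading is only good to about 0.15 rad, so I relied on the measured turn and torque and did not tighten again.

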